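Refit the roll-gap lever on the dough sheeter

TASK

Put the roll-gap lever (the one with the toothed bore, not the smooth-bored crank) back on the sheeter's upright splined shaft: set it on with its arm on the open side, about a quarter turn counter-clockwise from the stop post, feel for the splines and slide it fully home. Then swing the lever clockwise, turning the shaft with it, until its arm rests against the stop post, and let go. Never force or knock it, and leave the other things where they are.

Things in the scene. Friction and masses are not known exactly. Their poses are not given: they have to be found in the camera images.
- lever: The lever: loose, steel boss, aluminium arm, about 0.25 kg, lying right way up (bore vertical) and fitted in this attitude. Origin: bore axis, underside; x along the arm to the grip, z up. Square boss 40 mm tall, 41 mm across its flat sides, which face +-x and +-y. Arm: flat bar 18 mm wide, 8 mm thick, flush with the underside, with an upright black grip, 18 mm in diameter, at its end.
- bore (a point): On the lever: top centre of the bore, 40 mm above the underside. The bore goes right through; four straight inner teeth along its whole height, 9.6 mm wide, tips 9.8 mm from the axis, at 0, 90, 180 and 270 degrees from the lever's x; the spaces for the ribs lie between them, at 45, 135, 225 and 315 degrees.
- grip (a point): On the lever, under the centre of its grip, 112 mm along x from the bore axis, at the level of the underside. The grip's top is 46 mm above the underside.
- sheeter: The dough sheeter, fixed. Origin: at table level, below the axis of the selector shaft; z up. Its white gear housing is 90 mm tall and spans x -75 to 75 and y -70 to 155 mm; rolls and cheeks lie beyond at x 75 to 240 mm, none over 90 mm tall. The shaft stands upright on the housing and turns stiffly (about 0.15 N m, no springing back); light rubbing does not turn it.
- seat (a point): Centre of the lever's seat: on the shaft axis, on top of a collar 40 mm in diameter, 102 mm above the table, 12 mm above the housing. Axes of the sheeter; they do not turn with the shaft. Above the seat the shaft has four straight ribs, 90 degrees apart, 5 mm wide, out to 14 mm from the axis, 20 mm tall with square ends. How the ribs stand at the start is random and NOT reported: see or feel it.
- nose (a point): Top of the shaft, on its axis, 42 mm above the seat. Above the ribs is a smooth pilot 17.2 mm in diameter, from 20 to 34 mm above the seat, then a taper to 9 mm. Over the pilot but not matched, the lever's teeth rest on the rib ends, its underside 20 mm above the seat; matched (within about 5 degrees, every 90 degrees) it slides down to the seat.
- home (a point): Where the lever's grip point stands once the lever is home and its arm touches the stop post: 112 mm from the shaft axis along the sheeter's +y, at seat level.
- stop_post (a point): Top centre of the stop post, an upright steel pin 12 mm in diameter on the housing, 37 mm tall (25 mm above the seat), at x 15.5, y 80 mm from the shaft axis in the sheeter's frame. The lever comes to it by turning clockwise seen from above (from the sheeter's -x side toward its +y side).
- crank: Look-alike crank, loose, to be left alone: round boss 38 mm in diameter, 30 mm tall, smooth round bore 18 mm, arm 85 mm to a black ball 26 mm. Origin: underside on the bore axis; x along the arm.
- cutter: Loose steel ring cutter, 44 mm in diameter, 25 mm tall; leave alone. Origin: underside centre.
- stamp: Loose ravioli stamp, 50 mm square aluminium foot, wooden knob, 74 mm tall; leave alone. Origin: underside centre.
- shaker: Loose aluminium flour shaker, 64 mm in diameter, 110 mm tall; leave alone. Origin: underside centre.
- scraper: Loose bench scraper with a wooden back, about 115 by 130 mm, 20 mm tall; leave alone. Origin: underside, near its centre.
- bowl: Loose white bowl, 100 mm in diameter, 50 mm tall; leave alone. Origin: underside centre.
- brush: Loose flour brush lying flat; leave alone. Origin: underside, near its centre.
There are look-alikes about, which are no part of the job. Leave any orange look-alike of the lever alone.

How it is judged:
By the outcome, as a careful person would: the job done as asked, in the order asked, and still so for the second after the job is handed in, with the robot touching nothing.
It also fails if it takes over 64 s, if anything falls off the work surface, if the arm or the gripper's body presses on something with over 40 N, if the wrist force passes 120 N, or if a joint passes its speed limit or range.

ROBOT

A 6-joint arm with a two-finger parallel gripper is mounted at the origin on the work surface. World frame = base frame: x ahead of the robot, y to its left, z up, the work surface at z = 0. Lengths are in m, angles in degrees, forces in N, time in s.
With the tool pointing down it reaches from about 0.4 to 0.825 m from the base axis. Payload 7 kg.
Tool frame: the origin (TCP) lies at the very end of the fingers, on their centre line; the grasp point (between the pads) lies 19 mm behind it (ctrl.grip_point_offset is the distance from the TCP to the grasp point, in m); x points along the fingers, z is the direction in which the jaws open and shut, and the axes are right-handed (so a half turn about x gives the same grasp; the last joint's range is limited). The gripper opens to 88 mm and grips with 3 to 60 N. Pads are 19 mm wide; open, the fingers measure 130 mm over their backs; the gripper's body (78 mm by 193 mm) begins 47 mm behind the grasp point.
Start: joints at [-51.102, 20.546, 0.682, 0, -70.136, -16.507], TCP at [0.257, -0.624, 0.192] pointing down, gripper open.
Joint ranges: [-176.03, 176.03], [-82.01, 121.73], [-58.28, 71.71], [-173.87, 95.51], [-174.79, -0.11], [-173.66, 173.66]. Speed limits (degrees/s): [136.94, 136.94, 172.46, 180, 180, 180].

INTERFACE

Orientations are given as [roll, pitch, yaw] about the fixed x, y, z axes, in that order (R = Rz(yaw) Ry(pitch) Rx(roll)).
In Python, from plant import get_obs, snapshot, calibration, close_job, ctrl gives the robot as it stands.
- The arm moves only by the tool move_arm, never from a script. Its argument "commands" is a list that holds one entry, the list of rows, each a list of 4 numbers: the shift along the tool's x, y, z in cm, then the turn about the tool's x in rad. In form: [[[dx, dy, dz, spin], ...]]. A call has 1 to 8 rows; each row shifts and turns the commanded pose from where the row before left it, along the tool's axes as they then stand; what a row does not reach is not made up. A row lasts 1/10 s, in which the tool goes at most 50 mm and 8.59 degrees, less where a joint would pass 70% of its speed; a pose out of reach is approached as far as the arm can. A call with a gripper value outside its range is refused whole. "jaw" is the finger opening in cm, from 0 to 8.76, set as the call begins (left out, the last holds). The fingers move at their own pace and stop on an object; the grip force is fixed at half the most. Time passes only in rows, so rows that do not move let the fingers close. It gives the time, the measured TCP pose, the force and the opening at its end, in the units of the state.
- get_obs(): the state, without advancing time (a new reading comes with each control period).
- snapshot(name): name is "scene" or "top" or "wrist"; returns (picture, depth): 384x512x3 uint8, red, green, blue; 384x512 float32, m along the optical axis (not along the pixel's ray), 0 where there is no reading.
- calibration(name): a dict with "mtx" (3x3 intrinsics, pixels), "k1" (the pictures are not rectified: a ray, as slopes to the right and down, at radius r is drawn at 1 + k1 r^2 times it, then the intrinsics apply), "T" (4x4, takes a point from camera to world coordinates); the wrist camera has in their place "tool_from_camera" (4x4, takes a point from camera to tool coordinates, whose origin is the TCP and whose axes are the tool frame's). Camera axes: x right, y up, looking along -z (the intrinsics and any distortion apply to the point x, -y, -z); pixel columns grow to the right and rows downward; lengths in m; the calibration is good to about 2 mm. A picture is of the moment at which its call begins: read the wrist's pose just before it. calibration takes no time and is no camera call.
- close_job(): hands the job in, once; it reports no verdict.
The state is a dict: "clock": time; "joint_pos": joint angles; "qvel": joint speeds; "tau": joint torques, N m; "tool_pos": TCP position; "orientation": TCP orientation; "force": force on the tool from outside, world axes, zero at the start; "moment": the same for the moment, N m; "opening": finger opening in m.
Only numpy, scipy, OpenCV 4.12 (cv2) and the standard library are available. Lean on these libraries where they do the work, as an engineer would, in place of code of your own. Each camera call takes 0.05 s, during which the arm holds its last target. There are 200 camera calls.

## Working session

There is one attempt and no reset: what is moved stays moved. The work goes in short steps, Python scripts to look and compute and a tool call to move; the robot and the scene stay as the last step left them, time stands still between calls to the robot, and variables do not carry over. Pictures are saved under pics/ and viewed, about 8 in all and at most 12, crops included, and the job is handed in when it is done.

Besides the shell and the picture viewer there is one more tool, called in YAML: its name, and indented under it one key for each argument. move_arm: Moves the arm, as the interface text tells. Its arguments: {"type":"object","properties":{"commands":{"type":"array"},"jaw":{"type":"number"}},"required":["commands"]}

```bash
mkdir -p pics; cat > h.py <<'E'
import numpy as np, cv2
from scipy.spatial.transform import Rotation as R
from plant import get_obs, snapshot, calibration, close_job, ctrl
def toolT(o):
    T=np.eye(4);T[:3,:3]=R.from_euler('xyz',o['orientation'],degrees=True).as_matrix();T[:3,3]=o['tool_pos'];return T
def shot(n):
    o=get_obs();im,d=snapshot(n);c=calibration(n)
    T=c['T'] if 'T' in c else toolT(o)@np.array(c['tool_from_camera'])
    np.savez(f'{n}.npz',im=im,d=d,T=T,K=c['mtx'],k1=c['k1']);return im,d
def cloud(n):
    z=np.load(f'{n}.npz');K=z['K'];k1=z['k1'];d=z['d'];h,w=d.shape
    v,u=np.mgrid[:h,:w].astype(float)
    p=np.stack([u,v],-1).reshape(-1,1,2)
    n_=cv2.undistortPoints(p,K,np.array([float(k1),0,0,0])).reshape(h,w,2)
    P=np.stack([n_[...,0]*d,-n_[...,1]*d,-d],-1)
    P=P@z['T'][:3,:3].T+z['T'][:3,3]; P[d==0]=np.nan
    return P,z['im']
def proj(n,X):
    z=np.load(f'{n}.npz');q=(np.atleast_2d(X)-z['T'][:3,3])@z['T'][:3,:3]
    s=np.stack([q[:,0]/-q[:,2],-q[:,1]/-q[:,2]],-1);s=s*(1+z['k1']*(s**2).sum(1,keepdims=True))
    return s@z['K'][:2,:2].T+z['K'][:2,2]
def save(im,name,f=1.5):
    cv2.imwrite('pics/'+name,cv2.resize(im[...,::-1],None,fx=f,fy=f,interpolation=cv2.INTER_CUBIC))
E
python3 - <<'E'
from h import *
print(get_obs())
im,d=shot('top');save(im,'top.png')
im,d=shot('scene');save(im,'scene.png')
for n in('top','scene','wrist'):print(n,calibration(n))
E
```

```text
{'clock': 0.0, 'joint_pos': array([-5.11040830e+01,  2.05917224e+01,  6.34372291e-01, -2.12721415e-02,
       -7.01360751e+01, -1.65060178e+01]), 'qvel': array([-0.02741421,  0.0321204 ,  0.1331158 , -0.06074181, -0.07558167,
       -0.05372852]), 'tau': array([-3.52452393e-03, -5.82719135e+01,  2.93039149e+01,  6.99730396e+00,
        6.58247009e-03, -1.91410527e-04]), 'tool_pos': array([ 0.25687233, -0.62362131,  0.19112042]), 'orientation': array([  4.42607159,  89.90445793, 116.80872649]), 'force': array([-0.56636869, -0.57025004, -0.02204439]), 'moment': array([ 0.00935435,  0.02387737, -0.0474099 ]), 'opening': 0.08784967643162982}
top {'mtx': array([[467.48100841,   0.        , 255.84944507],
       [  0.        , 467.48100841, 191.22846399],
       [  0.        ,   0.        ,   1.        ]]), 'k1': -0.19641913995164104, 'T': array([[ 0.02307526,  0.98227921, -0.18599752,  0.31865718],
       [-0.99958909,  0.01950449, -0.02100525, -0.04789376],
       [-0.01700523,  0.1864058 ,  0.98232566,  1.5430779 ],
       [ 0.        ,  0.        ,  0.        ,  1.        ]])}
scene {'
[... 299 characters left out ...]
64,  0.18209101],
       [ 0.01664389,  0.73420229,  0.67872673,  0.72827425],
       [ 0.        ,  0.        ,  0.        ,  1.        ]])}
wrist {'mtx': array([[296.32614786,   0.        , 255.71207766],
       [  0.        , 296.32614786, 191.56993373],
       [  0.        ,   0.        ,   1.        ]]), 'k1': 0.008099413833389576, 'tool_from_camera': array([[-8.94407648e-05,  3.06962203e-01, -9.51721702e-01,
        -1.92326295e-01],
       [ 1.31071040e-03,  9.51720924e-01,  3.06961829e-01,
         8.36532707e-02],
       [ 9.99999137e-01, -1.21997663e-03, -4.87461198e-04,
        -1.20271814e-03],
       [ 0.00000000e+00,  0.00000000e+00,  0.00000000e+00,
         1.00000000e+00]])}
```

View pics/top.png

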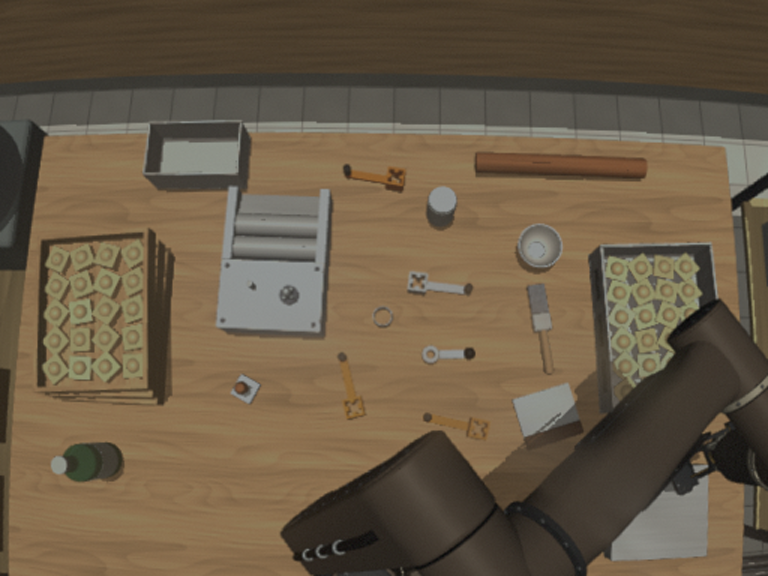

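The top view shows the toothed lever, with its boss at about (418,283) and grip at (467,289) in the 1.5x picture. The crank is at (430,354), the shaft at (289,294) and the stop post at (251,286). I'll measure these next.

```bash
python3 - <<'E'
from h import *
P,im=cloud('top')
def at(u,v):
    u=int(u/1.5);v=int(v/1.5);print((u,v),np.round(np.nanmedian(P[v-1:v+2,u-1:u+2].reshape(-1,3),0),4))
for p in[(418,283),(410,275),(467,289),(450,287),(289,294),(251,286),(430,354),(469,353),(383,317),(442,205),(245,388),(352,408),(342,357)]:at(*p)
# lever mask
sub=np.zeros(P.shape[:2],bool);sub[170:210,262:325]=1
m=sub&(P[...,2]>.03)
pts=P[m];b=pts[pts[:,1]>pts[:,1].max()-.05];g=pts[pts[:,1]<pts[:,1].min()+.02]
print(len(b),b.mean(0),np.ptp(b,0),len(g),g.mean(0),np.ptp(g,0))
hm=(P[...,2]>.083)&(P[...,2]<.096);hm[:172]=0;hm[:,:130]=0;hm[:,225:]=0;hm[225:]=0
q=P[hm];r=cv2.minAreaRect(q[:,:2].astype(np.float32)*1000);print(len(q),r,np.median(q[:,2]))
sh=np.zeros_like(hm);sh[180:212,180:205]=1
s=P[sh&(P[...,2]>.098)];print('shaft',len(s),np.median(s,0),s.max(0),s.min(0))
st=np.zeros_like(hm);st[180:200,160:175]=1
s=P[st&(P[...,2]>.1)];print('stop',len(s),s)
save(im[165:225,150:330],'crop1.png',4.4)
E
```

```text
(278, 188) [ 0.6226 -0.0891  0.0016]
(273, 183) [ 0.6348 -0.0714  0.0345]
(311, 192) [ 0.6031 -0.1956  0.0466]
(300, 191) [ 0.6123 -0.1628  0.01  ]
(192, 196) [0.5662 0.1783 0.1367]
(167, 190) [0.5861 0.2606 0.1242]
(286, 236) [ 0.4624 -0.118  -0.0009]
(312, 235) [ 0.4638 -0.2006  0.0336]
(255, 211) [ 5.437e-01 -1.350e-02  1.000e-04]
(294, 136) [ 0.7724 -0.1353  0.1101]
(163, 258) [0.3765 0.2744 0.0655]
(234, 272) [0.34   0.0503 0.0009]
(228, 238) [0.4473 0.0699 0.0481]
102 [ 0.61697885 -0.08782284  0.04003132] [0.04384798 0.04237689 0.01824999] 28 [ 0.60480288 -0.19864903  0.04433941] [0.01630438 0.01543941 0.0204152 ]
2882 ((576.5385131835938, 226.08529663085938), (224.76463317871094, 160.03079223632812), 89.18038177490234) 0.09057619133123507
shaft 128 [0.56876442 0.1788982  0.1056153 ] [0.62391891 0.21720025 0.14799146] [0.55219833 0.14959642 0.09813565]
stop 19 [[0.5939436  0.26244089 0.13061371]
 [0.59162656 0.2664761  0.12586316]
 [0.59216547 0.26383845 0.12338281]
 [0.59021541 0.25838411 0.13382004]
 [0.58761005 0.26855559 0.12993503]
 [0.58733283 0.26498743 0.13171454]
 [0.58721411 0.261612   0.13266073]
 [0.58855297 0.25990508 0.12595315]
 [0.58959496 0.25783431 0.12080687]
 [0.58558441 0.2664646  0.12418952]
 [0.58448382 0.26192582 0.13037009]
 [0.58533163 0.25966438 0.12619555]
 [0.58678302 0.25807447 0.11881654]
 [0.58889271 0.25719582 0.10794489]
 [0.58278234 0.26346149 0.12250499]
 [0.58365334 0.26122005 0.11816064]
 [0.58561583 0.25693488 0.1082926 ]
 [0.58304122 0.26407167 0.10414149]
 [0.58323644 0.26100251 0.10343009]]
```

View pics/crop1.png

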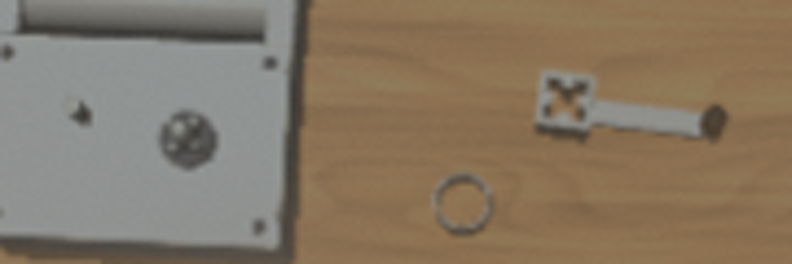

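The crop confirms it: the boss with the toothed bore is at crop (567,102), the grip at (713,121), the shaft at (188,139) and the post at (80,111). Next I'll plan the moves in the tool frame.

```bash
cat >> h.py <<'E'
def wrap(a): return (a+180)%360-180
def to(target,jawyaw=None,half=True):
    """tool-frame shift (cm) and spin (rad) to bring TCP to target (m) and tool z to world yaw"""
    o=get_obs();T=toolT(o);d=T[:3,:3].T@(np.array(target)-T[:3,3])*100
    cur=np.degrees(np.arctan2(T[1,2],T[0,2]));s=0
    if jawyaw is not None:
        s=-wrap(jawyaw-cur)   # tool x down: + spin = clockwise
    print('shift cm',np.round(d,2),'spin deg',round(s,2),'rad',round(np.radians(s),3),'jawyaw',round(cur,2),'q',np.round(o['joint_pos'],1),'tool',np.round(o['tool_pos'],4),'F',np.round(o['force'],1),'M',np.round(o['moment'],2),'open',round(o['opening'],4),'t',round(o['clock'],2))
E
python3 - <<'E'
from h import *
o=get_obs();print(toolT(o).round(3))
to([.5,.12,.28],0)
E
```

```text
[[-0.001 -0.925 -0.381  0.257]
 [ 0.001 -0.381  0.925 -0.624]
 [-1.     0.     0.001  0.191]
 [ 0.     0.     0.     1.   ]]
shift cm [ -8.8  -50.79  59.52] spin deg 112.38 rad 1.961 jawyaw 112.38 q [-51.1  20.6   0.6  -0.  -70.1 -16.5] tool [ 0.2569 -0.6237  0.1912] F [-0.3  0.2  0.4] M [0.01 0.02 0.04] open 0.0873 t 0.1
```

move_arm:
  commands:
    - [[0, -2.47, 2.6, 0], [0, -2.47, 2.6, 0], [0, -2.47, 2.6, 0], [0, -2.47, 2.6, 0], [0, -2.47, 2.6, 0], [0, -2.47, 2.6, 0], [0, -2.47, 2.6, 0], [0, -2.47, 2.6, 0]]

```text
clock: 0.9
tool_pos: [0.3607, -0.355, 0.1918]
orientation: [23.7, 90.0, 136.1]
force: [2.0, -0.2, -0.5]
opening: 0.0875
```

move_arm:
  commands:
    - [[0, -2.47, 2.6, 0], [0, -2.47, 2.6, 0], [0, -2.47, 2.6, 0], [0, -2.47, 2.6, 0], [0, -2.47, 2.6, 0], [0, -2.47, 2.6, 0], [0, -2.47, 2.6, 0], [0, -2.47, 2.6, 0]]

```text
clock: 1.7
tool_pos: [0.4641, -0.0874, 0.192]
orientation: [-10.1, 90.0, 102.3]
force: [0.4, -0.8, 0.7]
opening: 0.0877
```

move_arm:
  commands:
    - [[0, -2.47, 2.6, 0], [0, -2.47, 2.6, 0], [0, -2.47, 2.6, 0], [0, -2.47, 2.6, 0], [0, -2.47, 2.6, 0], [0, -2.47, 2.6, 0], [0, -2.47, 2.6, 0], [0, -2.47, 2.6, 0]]

```text
clock: 2.5
tool_pos: [0.5676, 0.18, 0.1917]
orientation: [93.0, 90.0, -154.6]
force: [0.4, -0.7, 0.5]
opening: 0.0876
```

move_arm:
  commands:
    - [[0, 0, 0, -0.14], [0, 0, 0, -0.14], [0, 0, 0, -0.14], [0, 0, 0, -0.14], [0, 0, 0, -0.14], [0, 0, 0, -0.14], [0, 0, 0, -0.14], [0, 0, 0, -0.14]]

```text
clock: 3.3
tool_pos: [0.5672, 0.1785, 0.1916]
orientation: [27.7, 89.9, -155.4]
force: [0.4, -0.7, 0.3]
opening: 0.0875
```

```bash
python3 - <<'E'
from h import *
to([.568,.179,.19],180)
im,d=shot('wrist');save(im,'w1.png')
E
```

```text
shift cm [ 0.16 -0.05 -0.08] spin deg -3.11 rad -0.054 jawyaw 176.89 q [ 36.3  13.1  -9.8  -0.  -67.1 -39.4] tool [0.5672 0.1785 0.1916] F [ 0.4 -0.7  0.3] M [0.02 0.1  0.03] open 0.0875 t 3.3
```

View pics/w1.png

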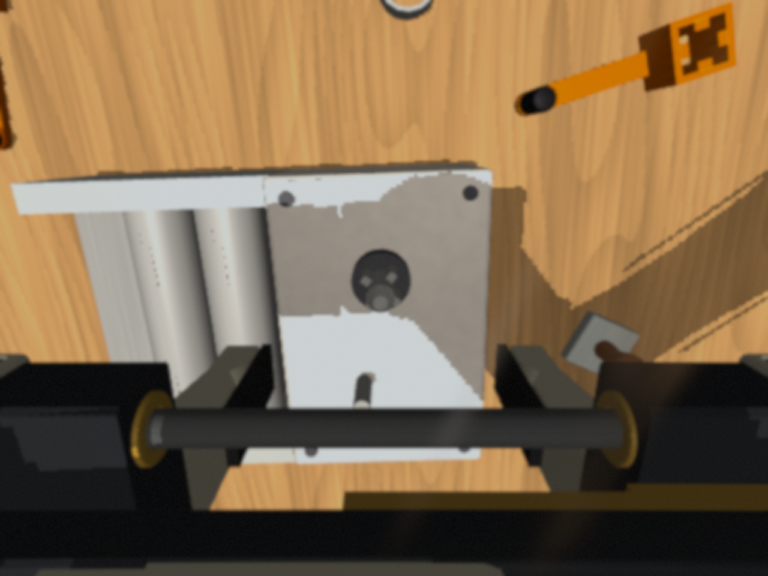

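The wrist view shows the shaft nose at (380,297), two rib ends near (366,282) and (391,278), and the stop post top at (366,380). I'll move the camera directly over the shaft.

move_arm:
  commands:
    - [[0.5, -2.1, 0, 0], [0.5, -2.1, 0, 0], [0.5, -2.1, 0, 0], [0.5, -2.0, 0, 0], [0, 0, 0, 0]]

```text
clock: 3.85
tool_pos: [0.572, 0.2646, 0.1702]
orientation: [37.7, 89.9, -145.6]
force: [0.8, -0.8, 0.6]
opening: 0.0877
```

```bash
python3 - <<'E'
from h import *
to([.568,.262,.17],180)
im,d=shot('wrist');P,_=cloud('wrist')
u,v=proj('wrist',[.568,.179,.122])[0];print(u,v)
u,v=int(u),int(v);c=im[v-45:v+45,u-60:u+60].astype(float);c=np.clip(c*2.2,0,255).astype(np.uint8)
save(c,'w2.png',6.5)
save(im,'w2full.png')
hm=(P[...,2]>.086)&(P[...,2]<.095)
q=P[hm];print(len(q),cv2.minAreaRect(q[:,:2].astype(np.float32)*1000),np.median(q[:,2]))
near=(np.hypot(P[...,0]-.568,P[...,1]-.179)<.03)
for lo,hi in((.098,.106),(.117,.126),(.13,.15)):
    q=P[near&(P[...,2]>lo)&(P[...,2]<hi)]
    if len(q)>5:
        (x,y),r=cv2.minEnclosingCircle(q[:,:2].astype(np.float32));print(lo,len(q),x,y,r,q.mean(0))
E
```

```text
shift cm [0.02 0.28 0.39] spin deg -3.34 rad -0.058 jawyaw 176.66 q [ 42.5  17.3  -7.   -0.  -65.9 -45.9] tool [0.572  0.2646 0.1702] F [ 0.8 -0.8  0.6] M [-0.03  0.19  0.06] open 0.0877 t 3.85
254.98249294061202 94.7021860170043
37982 ((637.3360595703125, 221.24212646484375), (224.27197265625, 282.38592529296875), 88.9576187133789) 0.0896643530822602
0.098 1231 0.5700204968452454 0.1805366426706314 0.020021727308630943 [0.5698835  0.18007267 0.10169765]
0.117 173 0.5700048804283142 0.18063700199127197 0.01405745092779398 [0.56998472 0.1802043  0.12162541]
0.13 454 0.5700463056564331 0.1805213838815689 0.008637646213173866 [0.56999299 0.18048558 0.14038185]
```

View pics/w2.png

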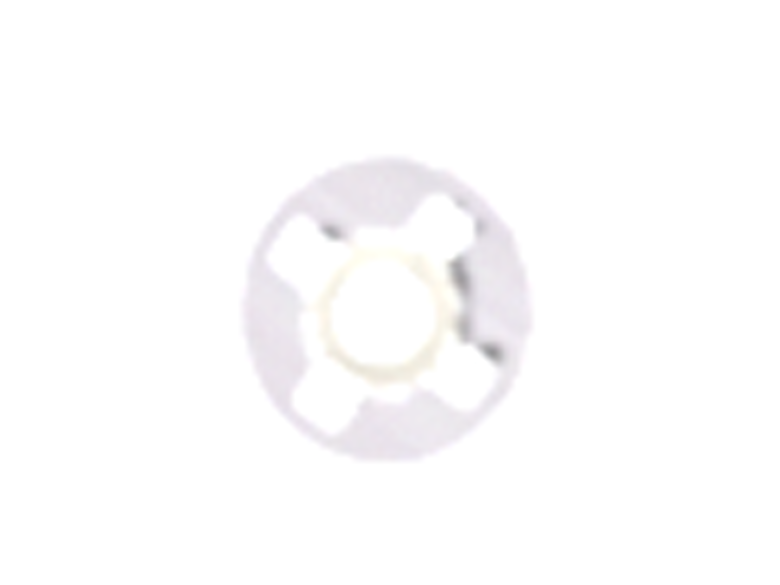

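The enhanced crop shows the four ribs, crop centre (385,315), with ends at about (300,250), (440,225), (470,375) and (330,400). I'll get their angle from the depth data.

```bash
python3 - <<'E'
from h import *
P,im=cloud('wrist')
c=np.array([.5700,.1806]);X=P[...,:2]-c;r=np.hypot(*np.moveaxis(X,-1,0))
for r0 in(.0095,.0105):
    m=(r>r0)&(r<.0145)&(P[...,2]>.116)&(P[...,2]<.128)
    a=np.arctan2(X[m][:,1],X[m][:,0]);f=np.exp(4j*a).mean();print(m.sum(),np.degrees(np.angle(f))/4%90,abs(f))
    k=np.degrees(np.angle(f))/4%90
    for i in range(4):
        s=abs(wrap(np.degrees(a)-k-90*i))<40;print(i,s.sum(),np.degrees(np.angle(np.exp(1j*(a[s]-np.radians(k+90*i))).mean())))
# housing edge directions: -x edge of the housing
hm=(P[...,2]>.086)&(P[...,2]<.095)
for y0,y1 in((.12,.30),):
    pts=[]
    for y in np.arange(y0,y1,.004):
        q=P[hm&(abs(P[...,1]-y)<.002)]
        if len(q)>10: pts.append((y,q[:,0].min()))
    pts=np.array(pts);pf=np.polyfit(pts[:,0],pts[:,1],1);print('yaw from -x edge',-np.degrees(np.arctan(pf[0])),np.std(pts[:,1]-np.polyval(pf,pts[:,0])))
E
```

```text
159 51.08925653976981 0.8739886983080336
0 38 -0.5532352547292106
1 38 -0.05939294333007465
2 41 0.4745606918957726
3 42 0.0969018664519945
124 51.09821257265312 0.8830291983631996
0 29 -0.7335446685526159
1 30 -0.1695503885084219
2 32 0.6322984748532388
3 33 0.17807126805967013
yaw from -x edge -1.1785553072930368 0.000431051432622094
```

```bash
python3 - <<'E'
from h import *
to([.545,-.085,.2],264)
E
```

```text
shift cm [-2.88 34.95  0.66] spin deg -87.35 rad -1.525 jawyaw 176.65 q [ 42.5  17.2  -7.   -0.  -65.9 -45.8] tool [0.572  0.2634 0.1707] F [-0.6 -0.8 -1.5] M [-0.03  0.09  0.01] open 0.0877 t 3.9
```

move_arm:
  commands:
    - [[-1.5, 0, 0, 0], [-1.4, 2.0, 0, 0], [0, 4.0, 0.1, 0], [0, 4.2, 0.1, 0], [0, 4.2, 0.1, 0], [0, 4.2, 0.1, 0], [0, 4.2, 0.1, 0], [0, 4.2, 0.1, 0]]

```text
clock: 4.7
tool_pos: [0.5497, -0.0098, 0.2019]
orientation: [-164.8, 89.9, 11.7]
force: [1.1, 0.5, -0.4]
opening: 0.088
```

move_arm:
  commands:
    - [[0, 4.2, 0.06, 0], [0, 3.8, 0, 0], [2, 0, 0, -0.14], [2, 0, 0, -0.14], [2, 0, 0, -0.14], [2, 0, 0, -0.14], [2, 0, 0, -0.14], [0, 0, 0, -0.14]]

```text
clock: 5.5
tool_pos: [0.5427, -0.0882, 0.0988]
orientation: [-42.8, 89.8, -177.9]
force: [-1.0, 0.3, -0.2]
opening: 0.0877
```

move_arm:
  commands:
    - [[0, 0, 0, -0.14], [0, 0, 0, -0.14], [0, 0, 0, -0.14], [0, 0, 0, -0.14], [0, 0, 0, -0.125], [0, 0, 0, 0]]

```text
clock: 6.1
tool_pos: [0.5448, -0.0879, 0.1016]
orientation: [102.2, 90.0, 6.2]
force: [-0.4, 0.6, 0.4]
opening: 0.0876
```

```bash
python3 - <<'E'
from h import *
ps=[]
for i in range(4):
    ps.append(get_obs()['tool_pos']);shot('wrist')
print(np.array(ps).round(4))
to([.617,-.088,.1],264)
P,im=cloud('wrist');save(im,'w3.png')
u,v=proj('wrist',[.617,-.088,.04])[0];print(u,v)
near=np.hypot(P[...,0]-.617,P[...,1]+.088)<.045
q=P[near&(P[...,2]>.036)&(P[...,2]<.046)];print(len(q),cv2.minAreaRect(q[:,:2].astype(np.float32)*1000),q.mean(0))
g=np.hypot(P[...,0]-.605,P[...,1]+.1986)<.022
q=P[g&(P[...,2]>.04)];print(len(q),cv2.minAreaRect(q[:,:2].astype(np.float32)*1000),q.mean(0))
E
```

```text
[[ 0.5448 -0.0879  0.1016]
 [ 0.5448 -0.0879  0.1015]
 [ 0.5448 -0.0878  0.1015]
 [ 0.5449 -0.0877  0.1014]]
shift cm [ 0.13  7.17 -0.75] spin deg -0.24 rad -0.004 jawyaw -96.24 q [ 11.2  13.5 -22.1   0.  -54.4  72.6] tool [ 0.5449 -0.0877  0.1013] F [-0.8 -0.8  0.2] M [-0.11  0.15  0.03] open 0.0874 t 6.3
245.24014887532368 111.76234410106544
1427 ((615.7969360351562, -91.43695068359375), (41.210899353027344, 40.4035758972168), 83.99592590332031) [ 0.61645404 -0.09153219  0.03966407]
429 ((605.0235595703125, -202.397216796875), (17.14457893371582, 17.49479103088379), 67.85458374023438) [ 0.60517389 -0.20171507  0.04492512]
```

View pics/w3.png

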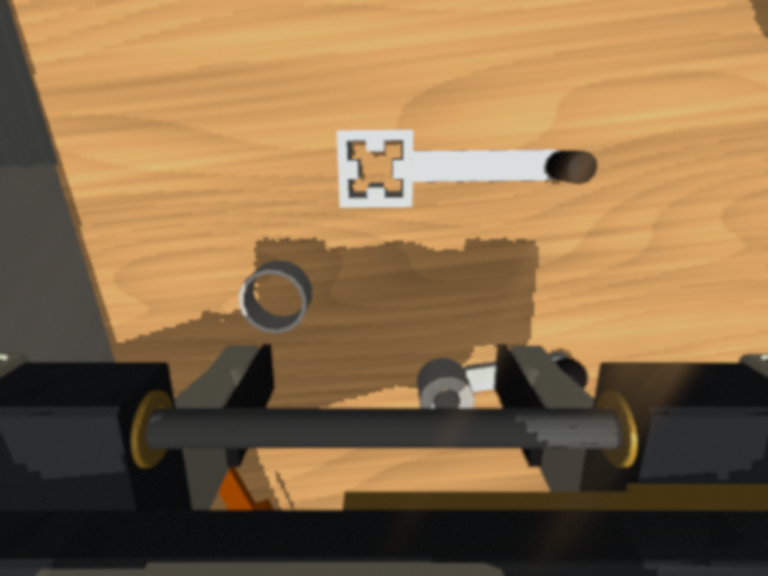

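The wrist view shows the lever boss at (375,168), the grip at (571,165) and the bore teeth clearly. I'll move over it, then descend with the jaws along the lever's x.

```bash
python3 - <<'E'
from h import *
to([.6163,-.0914,.012],-96)
E
```

```text
shift cm [ 8.93  7.14 -0.41] spin deg -0.24 rad -0.004 jawyaw -96.24 q [ 11.2  13.5 -22.1   0.  -54.4  72.6] tool [ 0.5449 -0.0877  0.1013] F [-0.8 -0.8  0.2] M [-0.11  0.15  0.03] open 0.0874 t 6.3
```

move_arm:
  commands:
    - [[0, 2, -0.1, 0], [0, 2, -0.1, 0], [0, 2, -0.1, 0], [0, 1.14, -0.1, 0], [1.5, 0, 0, 0], [1.5, 0, 0, 0], [1.5, 0, 0, 0], [0, 0, 0, 0]]

```text
clock: 7.1
tool_pos: [0.6144, -0.0911, 0.0539]
orientation: [-82.4, 89.8, -178.6]
force: [-1.0, 0.2, -0.6]
opening: 0.0876
```

```bash
python3 - <<'E'
from h import *
to([.6163,-.0914,.012],-96)
E
```

```text
shift cm [4.19 0.21 0.01] spin deg -0.15 rad -0.003 jawyaw -96.15 q [  9.5  22.4 -16.   -0.  -51.8  74.3] tool [ 0.6144 -0.0911  0.0539] F [-1.   0.2 -0.6] M [-0.1   0.17 -0.02] open 0.0876 t 7.1
```

move_arm:
  commands:
    - [[1, 0.1, 0, 0], [1, 0, 0, 0], [1, 0, 0, 0], [0.8, 0, 0, 0], [0, 0, 0, 0], [0, 0, 0, 0]]

```text
clock: 7.7
tool_pos: [0.6173, -0.0911, 0.0179]
orientation: [-57.2, 90.0, -153.3]
force: [0.1, 0.1, -0.3]
opening: 0.0877
```

```bash
python3 - <<'E'
from h import *
to([.6163,-.0914,.012],-96)
E
```

```text
shift cm [ 0.59 -0.1   0.04] spin deg -0.05 rad -0.001 jawyaw -96.05 q [  9.5  24.9 -17.8   0.  -47.4  74.4] tool [ 0.6173 -0.0911  0.0179] F [ 0.1  0.1 -0.3] M [-0.02  0.18 -0.  ] open 0.0877 t 7.7
```

move_arm:
  commands:
    - [[0.4, -0.1, 0, 0], [0, 0, 0, 0], [0, 0, 0, 0]]

```text
clock: 8.0
tool_pos: [0.6164, -0.091, 0.0142]
orientation: [99.7, 90.0, 3.7]
force: [0.6, -0.4, 0.8]
opening: 0.0873
```

move_arm:
  commands:
    - [[0, 0, 0, 0], [0, 0, 0, 0], [0, 0, 0, 0], [0, 0, 0, 0], [0, 0, 0, 0], [0, 0, 0, 0]]
  jaw: 3.4

```text
clock: 8.6
tool_pos: [0.6163, -0.091, 0.0141]
orientation: [3.5, 90.0, -92.6]
force: [-0.5, -0.7, -0.6]
opening: 0.045
```

```bash
python3 - <<'E'
from h import *
to([.6163,-.0914,.012],-96)
im,d=shot('wrist');to([.6163,-.0914,.012],-96)
P,im=cloud('wrist');save(im,'w4.png')
z=np.load('wrist.npz');T=toolT(get_obs())
Q=(P-T[:3,3])@T[:3,:3]
# tool-frame points of boss top and grip
m=(P[...,2]>.034)&(P[...,2]<.048)&(np.hypot(P[...,0]-.616,P[...,1]+.091)<.04)
q=Q[m];print(len(q),q.min(0).round(4),q.max(0).round(4))
m=(P[...,2]>.04)&(P[...,2]<.052)&(np.hypot(P[...,0]-.605,P[...,1]+.202)<.025)
q=Q[m];print(len(q),q.min(0).round(4) if len(q) else 0,q.max(0).round(4) if len(q) else 0)
E
```

```text
shift cm [0.21 0.   0.04] spin deg -0.06 rad -0.001 jawyaw -96.06 q [  9.5  25.  -18.1   0.  -46.8  74.4] tool [ 0.6163 -0.091   0.0141] F [-0.5 -0.7 -0.6] M [-0.13  0.15 -0.01] open 0.045 t 8.6
shift cm [0.21 0.   0.04] spin deg -0.06 rad -0.001 jawyaw -96.06 q [  9.5  25.  -18.1  -0.  -46.8  74.4] tool [ 0.6163 -0.091   0.0141] F [0.4 0.1 0.1] M [-0.14  0.11 -0.02] open 0.0413 t 8.65
2781 [-0.0338 -0.0213 -0.0233] [-0.02    0.0208  0.0242]
570 [-0.0333 -0.0068  0.1037] [-0.026   0.0099  0.1208]
```

View pics/w4.png

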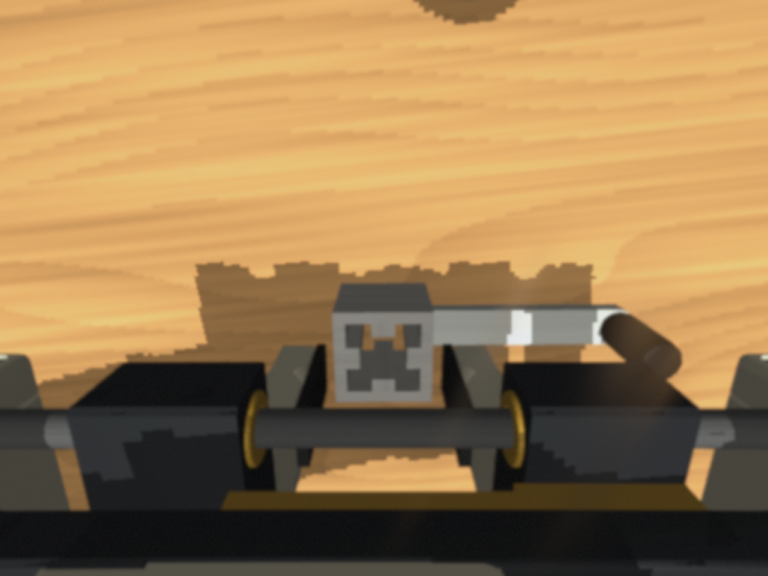

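The jaws straddle the boss at (383,355), opening 41.3 mm. I'll let them finish closing, then lift.

move_arm:
  commands:
    - [[0, 0, 0, 0], [0, 0, 0, 0], [0, 0, 0, 0], [-0.5, 0, 0, 0], [-1.5, 0, 0, 0], [-2.5, 0, 0, 0], [-2.5, 0, 0, 0], [-2.5, 0, 0, 0]]

```text
clock: 9.45
tool_pos: [0.6163, -0.0911, 0.1104]
orientation: [67.1, 90.0, -28.9]
force: [0.4, -0.1, -0.4]
opening: 0.0338
```

move_arm:
  commands:
    - [[-2.5, 0, 0, 0], [-2.5, 0, 0, 0], [-2.5, 0, 0, 0], [-2.5, 0, 0, 0], [-1.5, 0, 0, 0], [0, 0, 0, 0], [0, 0, 0, 0]]

```text
clock: 10.15
tool_pos: [0.6161, -0.0909, 0.2242]
orientation: [141.9, 90.0, 45.8]
force: [-1.1, -0.3, -0.7]
opening: 0.0339
```

```bash
cat >> h.py <<'E'
def hand():
    shot('wrist');P,im=cloud('wrist');T=toolT(get_obs());Q=(P-T[:3,3])@T[:3,:3]
    m=(Q[...,0]>-.034)&(Q[...,0]<-.02)&(abs(Q[...,2])<.0195)&(abs(Q[...,1])<.04);q=Q[m]
    # boss top is a plane; its edges in tool y
    top=q[abs(q[:,0]-np.median(q[:,0]))<.003]
    print('boss top x',np.median(q[:,0]).round(4),'y',np.percentile(top[:,1],[1,99]).round(4))
    m=(Q[...,0]>-.037)&(Q[...,0]<-.025)&(abs(Q[...,2]-.112)<.02)&(abs(Q[...,1])<.03);g=Q[m]
    t=g[g[:,0]<g[:,0].min()+.003]
    print('grip',len(t),t.min(0).round(4),t.max(0).round(4),cv2.minEnclosingCircle(t[:,1:].astype(np.float32)))
E
python3 - <<'E'
from h import *
hand()
to([.570,.1805,.22],-173.9)
E
```

```text
boss top x -0.0335 y [-0.0067  0.0097]Traceback (most recent call last):
  File "<stdin>", line 2, in <module>
  File "h.py", line 39, in hand
    t=g[g[:,0]<g[:,0].min()+.003]
               ~~~~~~~~~~^^
    return umr_minimum(a, axis, None, out, keepdims, initial, where)
ValueError: zero-size array to reduction operation minimum which has no identity
```

The opening reads 33.9 mm, which is narrower than the boss, so the grasp seems to have missed. I'll look.

```bash
python3 - <<'E'
from h import *
o=get_obs();print(o)
im,d=shot('wrist');im2,d2=shot('scene')
save(np.hstack([im,im2]),'w5.png',0.78)
E
```

```text
{'clock': 10.2, 'joint_pos': array([ 9.52963016e+00,  1.46530990e+01, -3.54240462e+00, -2.62862563e-02,
       -7.18520677e+01,  7.44095840e+01]), 'qvel': array([-0.01943854,  0.60296453, -0.44897902,  0.03745256,  0.0030788 ,
        0.09819984]), 'tau': array([-6.99443102e-03, -5.17349911e+01,  3.04149091e+01,  7.13846684e+00,
        8.03830870e-02, -1.03599668e-04]), 'tool_pos': array([ 0.61578424, -0.09092713,  0.22344473]), 'orientation': array([-102.10525789,   89.94627111,  161.82575851]), 'force': array([ 0.39723865, -0.21715686, -1.16981336]), 'moment': array([-0.1467227 ,  0.13480695, -0.00910827]), 'opening': 0.033495998274771205}
```

View pics/w5.png

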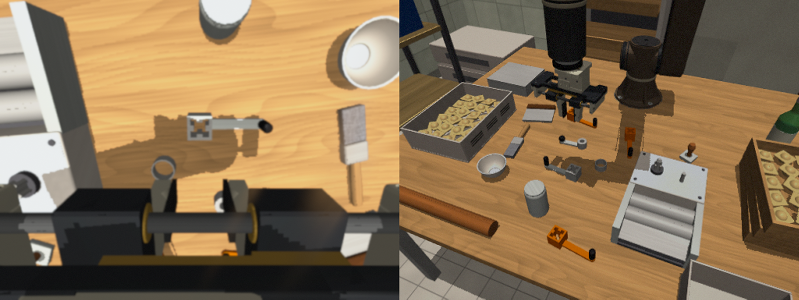

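Confirmed: the lever is still on the table at about (200,125) in the left picture and the jaws are empty. I'll check where the fingers and lever really are in the tool frame.

```bash
python3 - <<'E'
from h import *
P,im=cloud('wrist');T=toolT(get_obs());Q=(P-T[:3,3])@T[:3,:3]
q=P[(np.hypot(P[...,0]-.617,P[...,1]+.09)<.05)&(P[...,2]>.036)&(P[...,2]<.046)]
print(len(q),cv2.minAreaRect(q[:,:2].astype(np.float32)*1000))
for lo in np.arange(-.06,.02,.01):
  for s in(-1,1):
    m=(Q[...,0]>lo)&(Q[...,0]<lo+.01)&(Q[...,2]*s>0)&(Q[...,2]*s<.06)&(abs(Q[...,1])<.06)
    k=Q[m]
    if len(k)>3: print(round(lo,3),s,len(k),np.percentile(k,[2,98],axis=0).round(4).tolist())
Z=np.load('wrist.npz')
f=lambda X:proj('wrist',(T@np.r_[X,1])[:3])[0]*1.5
for X in([0,0,0],[0,.0095,.018],[0,-.0095,.018],[-.026,.0205,.02],[-.026,-.0205,.02]):print(X,f(X).round(0))
P2,_=cloud('scene')
# fingers seen by the scene camera: lowest points near tool
m=(np.hypot(P2[...,0]-T[0,3],P2[...,1]-T[1,3])<.06)&(P2[...,2]>.15)&(P2[...,2]<.27);k=P2[m]
for zz in np.arange(.2,.27,.01):
    j=k[(k[:,2]>zz)&(k[:,2]<zz+.01)]
    if len(j):print('scene',zz.round(2),len(j),j.min(0).round(4),j.max(0).round(4))
E
```

```text
613 ((615.9873657226562, -91.67929077148438), (40.69718551635742, 41.410865783691406), 84.08570098876953)
-0.06 -1 361 [[-0.0595, -0.0031, -0.0309], [-0.0502, 0.0122, -0.016]]
-0.06 1 362 [[-0.0596, -0.0028, 0.018], [-0.0502, 0.0125, 0.033]]
-0.05 -1 300 [[-0.0498, -0.0073, -0.0315], [-0.0402, 0.0121, -0.016]]
-0.05 1 296 [[-0.0499, -0.0069, 0.018], [-0.0402, 0.0123, 0.0333]]
-0.04 -1 74 [[-0.0399, -0.0076, -0.0309], [-0.0342, 0.0117, -0.0161]]
-0.04 1 79 [[-0.04, -0.0077, 0.018], [-0.0347, 0.0119, 0.0324]]
[0, 0, 0] [381. 332.]
[0, 0.0095, 0.018] [420. 313.]
[0, -0.0095, 0.018] [419. 350.]
[-0.026, 0.0205, 0.02] [431. 311.]
[-0.026, -0.0205, 0.02] [428. 400.]
scene 0.25 9 [ 0.6078 -0.1209  0.2577] [ 0.6294 -0.072   0.2598]
scene 0.26 79 [ 0.6063 -0.1261  0.26  ] [ 0.6327 -0.0577  0.27  ]
```

```bash
python3 - <<'E'
from h import *
print(ctrl, {k:getattr(ctrl,k) for k in dir(ctrl) if not k.startswith('_') and not callable(getattr(ctrl,k))} if not isinstance(ctrl,dict) else ctrl)
print([k for k in dir(ctrl) if not k.startswith('_')])
E
```

```text
<Robot object at 0x7f0e02157e00> {'grip_point_offset': 0.0188}
['PlanningError', 'grip_point_offset']
```

move_arm:
  commands:
    - [[0, 0, 0, 0], [0, 0, 0, 0], [0, 0, 0, 0], [0, 0, 0, 0], [0, 0, 0, 0], [0, 0, 0, 0]]
  jaw: 8.7

```text
clock: 10.9
tool_pos: [0.6163, -0.091, 0.2241]
orientation: [-159.9, 90.0, 104.0]
force: [0.4, -0.6, 0.4]
opening: 0.0768
```

```bash
python3 - <<'E'
from h import *
shot('wrist');shot('scene');to([.6163,-.0914,.05],-96)
P,im=cloud('wrist');T=toolT(get_obs());Q=(P-T[:3,3])@T[:3,:3]
for s in(-1,1):
    m=(Q[...,0]>-.08)&(Q[...,0]<.06)&(Q[...,2]*s>.03)&(Q[...,2]*s<.08)&(abs(Q[...,1])<.06)
    k=Q[m];print(s,len(k),np.percentile(k,[1,50,99],axis=0).round(4).tolist())
P2,_=cloud('scene')
m=(np.hypot(P2[...,0]-T[0,3],P2[...,1]-T[1,3])<.09)&(P2[...,2]>.15)&(P2[...,2]<.28);k=P2[m]
print(T[:3,3],np.sort(k[:,2])[:12].round(4))
E
```

```text
shift cm [17.41  0.    0.04] spin deg -0.06 rad -0.001 jawyaw -96.06 q [  9.5  14.6  -3.5   0.  -71.9  74.4] tool [ 0.6163 -0.091   0.2241] F [0.3 0.4 0.4] M [-0.05  0.14 -0.01] open 0.0839 t 11.0
-1 1978 [[-0.0797, -0.0085, -0.0542], [-0.0601, 0.0111, -0.0423], [-0.035, 0.0122, -0.0369]]
1 1983 [[-0.0798, -0.0082, 0.039], [-0.0603, 0.0113, 0.0443], [-0.0351, 0.0124, 0.0563]]
[ 0.61631866 -0.09102931  0.22408085] [0.2576 0.2577 0.2587 0.2589 0.259  0.2599 0.26   0.2604 0.2611 0.2612
 0.2616 0.2616]
```

Two independent cameras put the real fingertips about 34 mm short of the reported TCP, and the wrist camera reads them about +2 mm in y and +1 mm in z. I'll allow for that and go down again.

move_arm:
  commands:
    - [[2.5, -0.1, 0, 0], [2.5, -0.1, -0.1, 0], [2.5, 0, 0, 0], [2.5, 0, 0, 0], [2.5, 0, 0, 0], [2.5, 0, 0, 0], [2.5, 0, 0, 0], [2.0, 0, 0, 0]]

```text
clock: 11.8
tool_pos: [0.614, -0.0899, 0.0276]
orientation: [-81.1, 89.9, -177.2]
force: [0.5, 0.6, -0.1]
opening: 0.087
```

move_arm:
  commands:
    - [[1.0, 0, 0, 0], [1.0, 0, 0, 0], [0, 0, 0, 0], [0, 0, 0, 0]]

```text
clock: 12.2
tool_pos: [0.615, -0.0898, 0.0097]
orientation: [91.1, 89.9, -4.9]
force: [0.7, -0.1, 0.7]
opening: 0.0876
```

```bash
python3 - <<'E'
from h import *
to([.6144,-.0903,-.022],-96)
E
```

```text
shift cm [ 3.17 -0.06  0.05] spin deg -0.05 rad -0.001 jawyaw -96.05 q [  9.7  25.2 -18.6   0.  -46.1  74.3] tool [ 0.615  -0.0898  0.0097] F [ 0.7 -0.1  0.7] M [-0.1   0.12  0.01] open 0.0876 t 12.2
```

move_arm:
  commands:
    - [[1.0, 0, 0, 0], [0.8, 0, 0.05, 0], [0.6, 0, 0, 0], [0.5, 0, 0, 0], [0.1, 0, 0, 0], [0, 0, 0, 0]]

```text
clock: 12.8
tool_pos: [0.6142, -0.0904, -0.0212]
orientation: [-71.4, 90.0, -167.5]
force: [-0.2, -0.0, 0.3]
opening: 0.0873
```

```bash
python3 - <<'E'
from h import *
to([.6144,-.0903,-.022],-96)
shot('scene');P2,_=cloud('scene');T=toolT(get_obs())
# scene camera check: finger points (dark) low near the boss
m=(np.hypot(P2[...,0]-.614,P2[...,1]+.09)<.07)&(P2[...,2]>.012)&(P2[...,2]<.04);k=(P2[m]-T[:3,3])@T[:3,:3]
j=k[abs(k[:,2])>.03];print(len(j),np.sort(j[:,0])[::-1][:8].round(4))
E
```

```text
shift cm [ 0.08  0.02 -0.01] spin deg -0.06 rad -0.001 jawyaw -96.06 q [  9.6  27.4 -20.    0.  -42.6  74.3] tool [ 0.6142 -0.0904 -0.0212] F [-0.2 -0.   0.3] M [-0.09  0.07  0.03] open 0.0873 t 12.8
99 [-0.0351 -0.0355 -0.0358 -0.036  -0.0362 -0.0374 -0.0376 -0.0383]
```

No contact force with the TCP at -21 mm, which confirms the offset. Closing now.

move_arm:
  commands:
    - [[0, 0, 0, 0], [0, 0, 0, 0], [0, 0, 0, 0], [0, 0, 0, 0], [0, 0, 0, 0], [0, 0, 0, 0], [0, 0, 0, 0], [0, 0, 0, 0]]
  jaw: 3.4

```text
clock: 13.65
tool_pos: [0.6144, -0.0903, -0.0209]
orientation: [-102.3, 90.0, 161.7]
force: [-0.6, -0.1, 0.3]
opening: 0.041
```

move_arm:
  commands:
    - [[0, 0, 0, 0], [0, 0, 0, 0], [-0.3, 0, 0, 0], [-0.6, 0, 0, 0], [-1.2, 0, 0, 0], [-2, 0, 0, 0], [-2.5, 0, 0, 0], [-2.5, 0, 0, 0]]

```text
clock: 14.45
tool_pos: [0.6143, -0.0903, 0.0718]
orientation: [92.0, 90.0, -4.1]
force: [0.4, 1.2, -2.4]
opening: 0.0408
```

The lever is held (opening 41 mm, about 2.4 N of weight). Next: raise, carry toward the shaft, turn the arm to the fitting angle and re-measure.

move_arm:
  commands:
    - [[-2.5, 0, 0, 0], [-2.5, 0, 0, 0], [-2.5, 0, 0, 0], [-2.5, 0, 0, 0], [-1.5, 0, -1.5, 0], [0, -0.9, -3, 0], [0, -1.1, -3.7, 0], [0, -1.1, -3.9, 0]]

```text
clock: 15.25
tool_pos: [0.5958, 0.034, 0.1863]
orientation: [123.3, 89.9, 27.2]
force: [1.1, 0.7, -2.6]
opening: 0.0408
```

move_arm:
  commands:
    - [[0, -1.1, -3.9, 0], [0, -1.1, -3.9, 0], [0, -1.1, -3.9, 0], [0, -1.1, -3.9, 0], [0, -1.1, -3.9, 0], [0, -0.3, -2.1, 0], [0, 0, -1, 0], [0, 0, 0, 0.07]]

```text
clock: 16.05
tool_pos: [0.5626, 0.2652, 0.1854]
orientation: [129.5, 90.0, 29.5]
force: [-0.5, -0.0, -3.0]
opening: 0.0409
```

move_arm:
  commands:
    - [[0, 0, 0, 0.14], [0, 0, 0, 0.14], [0, 0, 0, 0.14], [0, 0, 0, 0.14], [0, 0, 0, 0.14], [0, 0, 0, 0.14], [0, 0, 0, 0.14], [0, 0, 0, 0.14]]

```text
clock: 16.85
tool_pos: [0.5628, 0.2631, 0.1855]
orientation: [75.8, 90.0, -88.8]
force: [-0.1, -0.6, -2.9]
opening: 0.0409
```

move_arm:
  commands:
    - [[0, 0, 0, 0.12], [0, 0, 0, 0.04], [0, 0, 0, 0], [0, 0, 0, 0]]

```text
clock: 17.25
tool_pos: [0.5628, 0.2635, 0.1854]
orientation: [-175.7, 90.0, 10.9]
force: [0.3, 0.3, -2.7]
opening: 0.041
```

```bash
cat >> h.py <<'E'
def look(name=None):
    import time
    a=get_obs()['tool_pos'];shot('wrist');b=get_obs()['tool_pos'];print('pos before/after',a.round(4),b.round(4))
    P,im=cloud('wrist');T=toolT(get_obs());Q=(P-T[:3,3])@T[:3,:3]
    n=np.hypot(P[...,0]-.570,P[...,1]-.181)<.03
    for lo,hi in((.098,.106),(.117,.126),(.132,.15)):
        q=Q[n&(P[...,2]>lo)&(P[...,2]<hi)]
        if len(q)>5:print('shaft tool-frame y,z at',lo,len(q),cv2.minEnclosingCircle(q[:,1:].astype(np.float32)),q[:,0].mean().round(4))
    m=n&(P[...,2]>.116)&(P[...,2]<.128);c=P[n&(P[...,2]>.098)&(P[...,2]<.106)]
    if len(c)>50:
        c=cv2.minEnclosingCircle(c[:,:2].astype(np.float32))[0];print('shaft world',c)
        X=P[m][:,:2]-np.array(c);r=np.hypot(*X.T);X=X[(r>.0095)&(r<.0145)];print('ribs',len(X),np.degrees(np.angle(np.exp(4j*np.arctan2(X[:,1],X[:,0])).mean()))/4%90)
    # lever arm and grip
    m=(abs(Q[...,0]+.026)<.04)&(Q[...,2]>.07)&(Q[...,2]<.13)&(abs(Q[...,1])<.03);g=Q[m]
    if len(g)>5:
        xt=np.percentile(g[:,0],1);t=g[g[:,0]<xt+.003];print('grip top',len(t),xt.round(4),cv2.minEnclosingCircle(t[:,1:].astype(np.float32)))
    m=(abs(Q[...,2])<.017)&(abs(Q[...,1])<.03)&(Q[...,0]>-.09)&(Q[...,0]<.0);b=Q[m]
    if len(b)>5:
        h,e=np.histogram(b[:,0],np.arange(-.09,0,.002));print('boss x hist',[(e[i].round(3),h[i]) for i in np.argsort(h)[::-1][:3]]);x0=e[h.argmax()]
        t=b[abs(b[:,0]-x0-.001)<.002];print('boss top y',np.percentile(t[:,1],[1,99]).round(4))
    if name:save(im,name)
E
python3 - <<'E'
from h import *
to([.563,.264,.185],-173.9)
look('w6.png')
E
```

```text
shift cm [ 0.04 -0.04 -0.03] spin deg 0.54 rad 0.009 jawyaw -173.36 q [ 43.1  15.8  -7.    0.  -67.2 -36.4] tool [0.5628 0.2635 0.1854] F [ 0.3  0.3 -2.7] M [-0.03  0.07 -0.02] open 0.041 t 17.25
pos before/after [0.5628 0.2635 0.1854] [0.5627 0.2637 0.1853]
shaft tool-frame y,z at 0.098 1100 ((0.08334124088287354, 0.0022555834148079157), 0.020009858533740044) 0.0836
shaft tool-frame y,z at 0.117 163 ((0.08335152268409729, 0.002182004740461707), 0.014228221029043198) 0.0635
shaft tool-frame y,z at 0.132 394 ((0.08333147317171097, 0.002353884046897292), 0.00856770109385252) 0.0448
shaft world (0.5700969099998474, 0.18061760067939758)
ribs 147 50.51155609188275
grip top 224 -0.0656 ((0.007254282012581825, 0.10733498632907867), 0.0069913859479129314)
boss x hist [(np.float64(-0.062), np.int64(1374)), (np.float64(-0.06), np.int64(320)), (np.float64(-0.058), np.int64(188))]
boss top y [-0.0182  0.0233]
```

View pics/w6.png

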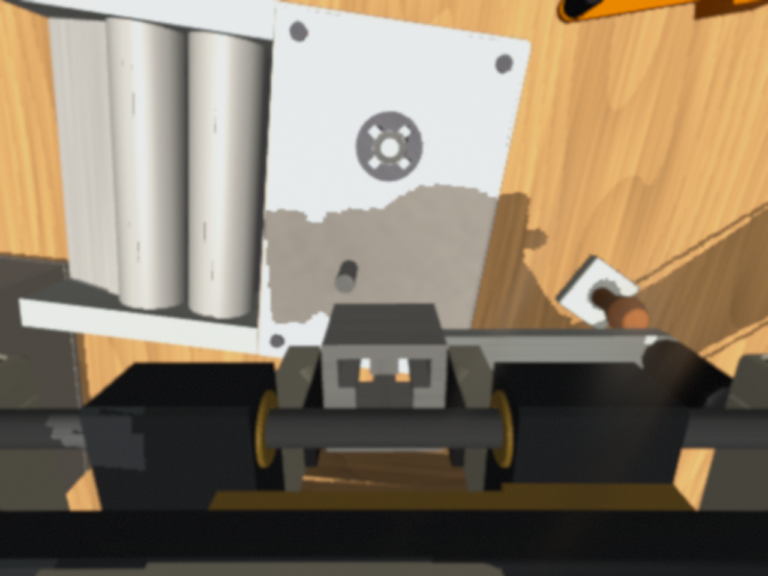

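The wrist view shows the shaft and ribs in full at (389,147), the post at (346,275), and the held lever's boss top around (385,385). Now the boss's exact place in the hand.

```bash
python3 - <<'E'
from h import *
P,im=cloud('wrist');T=toolT(get_obs());Q=(P-T[:3,3])@T[:3,:3]
m=(Q[...,1]>.0145)&(Q[...,1]<.022)&(Q[...,0]<-.055)&(Q[...,0]>-.068)&(abs(Q[...,2])<.035);b=Q[m]
print('boss front strip z',len(b),np.percentile(b[:,2],[0,1,99,100]).round(4),'x',np.median(b[:,0]).round(4))
m=(Q[...,0]<-.058)&(Q[...,0]>-.066)&(abs(Q[...,2])<.018)&(abs(Q[...,1])<.03);b=Q[m]
e=[(z,np.percentile(b[abs(b[:,2]-z)<.002][:,1],98)) for z in np.arange(-.016,.0161,.002)]
print('front edge slope deg',np.degrees(np.arctan(np.polyfit(*np.array(e).T,1)[0])))
# bore: hole points seen in boss top -> y,z centroid of non-top pixels inside boss
m=(Q[...,2]>.03)&(Q[...,2]<.095)&(Q[...,0]>-.045)&(Q[...,0]<-.02)&(abs(Q[...,1])<.03);a=Q[m];print('arm',len(a))
if len(a)>30:
  print(np.percentile(a[:,0],[5,50,95]).round(4))
  e=[(z,np.percentile(a[abs(a[:,2]-z)<.003][:,1],97)) for z in np.arange(.035,.095,.004) if (abs(a[:,2]-z)<.003).sum()>3]
  pf=np.polyfit(*np.array(e).T,1);print('arm far edge slope deg',np.degrees(np.arctan(pf[0])),pf[1])
E
```

```text
boss front strip z 870 [-0.0209 -0.0206  0.0198  0.0202] x -0.0607
front edge slope deg 0.19438537807069436
arm 2239
[-0.0298 -0.0285 -0.0224]
arm far edge slope deg -0.005074998987587393 0.012165893721339345
```

move_arm:
  commands:
    - [[0, 1.0, 0.26, 0.014], [0, 1.6, 0, 0], [0, 1.6, 0, 0], [0, 1.6, 0, 0], [0, 1.5, 0, 0], [0, 0.76, 0, 0], [0, 0, 0, 0], [0, 0, 0, 0]]

```text
clock: 18.1
tool_pos: [0.5684, 0.1836, 0.1851]
orientation: [-138.3, 90.0, 47.5]
force: [0.4, 0.2, -2.4]
opening: 0.0409
```

```bash
python3 - <<'E'
from h import *
# world target for TCP: previous TCP (.5628,.2636) + R*(dy .0806,dz .0026)
a=np.radians(-173.36);y=np.array([-np.sin(a),np.cos(a)]);z=np.array([np.cos(a),np.sin(a)])
t=np.array([.5628,.2636])+.0806*y+.0026*z;print(t)
to([*t,.129],-174.2)
E
```

```text
[0.56953727 0.18324   ]
shift cm [ 5.61  0.05 -0.11] spin deg -0.04 rad -0.001 jawyaw -174.24 q [ 36.6  13.5 -10.1  -0.  -66.3 -30.9] tool [0.5684 0.1836 0.1851] F [ 0.4  0.2 -2.4] M [0.08 0.13 0.02] open 0.0409 t 18.1
```

move_arm:
  commands:
    - [[1.0, 0.05, -0.1, 0], [1.5, 0, 0, 0], [1.5, 0, 0, 0], [1.0, 0, 0, 0], [0.5, 0, 0, 0], [0, 0, 0, 0], [0, 0, 0, 0]]

```text
clock: 18.8
tool_pos: [0.5696, 0.1835, 0.1304]
orientation: [-177.9, 90.0, 7.9]
force: [-0.9, -0.0, -2.1]
opening: 0.0408
```

```bash
python3 - <<'E'
from h import *
to([.5695,.1832,.129],-174.2)
E
```

```text
shift cm [0.14 0.03 0.01] spin deg 0.01 rad 0.0 jawyaw -174.19 q [ 36.6  16.1 -14.3   0.  -59.7 -30.8] tool [0.5696 0.1835 0.1304] F [-0.9 -0.  -2.1] M [ 0.07  0.05 -0.02] open 0.0408 t 18.8
```

move_arm:
  commands:
    - [[0.3, 0.02, 0, 0], [0.3, 0, 0, 0], [0.3, 0, 0, 0], [0.3, 0, 0, 0], [0.2, 0, 0, 0], [0.1, 0, 0, 0]]

```text
clock: 19.4
tool_pos: [0.5692, 0.183, 0.1148]
orientation: [24.4, 90.0, -149.8]
force: [0.3, 0.6, -3.0]
opening: 0.0408
```

move_arm:
  commands:
    - [[0.2, 0, 0, 0], [0.2, 0, 0, 0], [0.2, 0, 0, 0], [0.2, 0, 0, 0], [0.2, 0, 0, 0], [0, 0, 0, 0]]

```text
clock: 20.0
tool_pos: [0.5691, 0.183, 0.1047]
orientation: [24.9, 90.0, -149.3]
force: [-0.2, 0.4, -2.3]
opening: 0.0406
```

Over the pilot, no contact force. Feeling for the splines now in small steps.

move_arm:
  commands:
    - [[0.1, 0, 0, 0], [0.1, 0, 0, 0], [0.1, 0, 0, 0], [0.1, 0, 0, 0], [0.1, 0, 0, 0], [0.1, 0, 0, 0], [0, 0, 0, 0]]

```text
clock: 20.7
tool_pos: [0.5692, 0.183, 0.0989]
orientation: [20.6, 90.0, -153.6]
force: [-0.8, 0.3, -2.9]
opening: 0.0407
```

```bash
python3 - <<'E'
from h import *
to([.5695,.1832,.081],-174.2)
E
```

```text
shift cm [ 1.79 -0.01 -0.03] spin deg -0.02 rad -0.0 jawyaw -174.22 q [ 36.5  17.7 -16.5  -0.  -55.8 -30.7] tool [0.5692 0.183  0.0989] F [-0.8  0.3 -2.9] M [0.04 0.09 0.02] open 0.0407 t 20.7
```

The underside is below the rib ends with no force, so the splines match. Sliding down.

move_arm:
  commands:
    - [[0.2, 0, 0, 0], [0.2, 0, 0, 0], [0.2, 0, 0, 0], [0.2, 0, 0, 0], [0.2, 0, 0, 0], [0.2, 0, 0, 0], [0.1, 0, 0, 0], [0.1, 0, 0, 0]]

```text
clock: 21.5
tool_pos: [0.5693, 0.1831, 0.085]
orientation: [38.9, 90.0, -135.3]
force: [0.2, 0.6, -3.0]
opening: 0.0408
```

move_arm:
  commands:
    - [[0.1, 0, 0, 0], [0.1, 0, 0, 0], [0.05, 0, 0, 0], [0, 0, 0, 0], [0, 0, 0, 0]]

```text
clock: 22.0
tool_pos: [0.5693, 0.1831, 0.0826]
orientation: [-155.3, 90.0, 30.4]
force: [1.0, 0.8, -1.6]
opening: 0.0409
```

move_arm:
  commands:
    - [[0.05, 0, 0, 0], [0.05, 0, 0, 0], [0, 0, 0, 0]]

```text
clock: 22.3
tool_pos: [0.5692, 0.1831, 0.0815]
orientation: [6.3, 90.0, -167.9]
force: [0.4, 0.0, -3.0]
opening: 0.0406
```

move_arm:
  commands:
    - [[0.05, 0, 0, 0], [0.05, 0, 0, 0], [0, 0, 0, 0]]

```text
clock: 22.6
tool_pos: [0.5694, 0.1831, 0.0811]
orientation: [-171.1, 90.0, 14.7]
force: [-2.9, -0.2, 3.0]
opening: 0.0406
```

The force changed by about +6 N at z=0.081, so the lever is on its seat. Now the clockwise swing in small steps, watching lateral force.

move_arm:
  commands:
    - [[-0.03, 0, 0, 0.04], [0, 0, 0, 0.05], [0, 0, 0, 0.05], [0, 0, 0, 0.05], [0, 0, 0, 0]]

```text
clock: 23.1
tool_pos: [0.5697, 0.183, 0.081]
orientation: [175.9, 90.0, -9.2]
force: [0.7, -1.6, 0.5]
opening: 0.0407
```

```bash
cat >> h.py <<'E'
def st():
    o=get_obs();T=toolT(o);print('jaw',np.degrees(np.arctan2(T[1,2],T[0,2])).round(2),'Ftool',(T[:3,:3].T@o['force']).round(1),'Mtool',(T[:3,:3].T@o['moment']).round(3),'pos',o['tool_pos'].round(4),'q6',o['joint_pos'][5].round(1),'t',round(o['clock'],2))
E
python3 -c "
from h import *
st()"
```

```text
jaw 174.87 Ftool [-0.5  1.6 -0.9] Mtool [-0.065  0.242  0.553] pos [0.5697 0.183  0.081 ] q6 -41.7 t 23.1
```

move_arm:
  commands:
    - [[0, 0, 0, 0.05], [0, 0, 0, 0.05], [0, 0, 0, 0.05], [0, 0, 0, 0.05], [0, 0, 0, 0.05], [0, 0, 0, 0]]

```text
clock: 23.7
tool_pos: [0.5699, 0.1829, 0.0811]
orientation: [-167.5, 89.9, -6.9]
force: [3.2, -2.7, -0.8]
opening: 0.0408
```

```bash
python3 -c "
from h import *
st()"
```

```text
jaw 160.62 Ftool [ 0.8  1.5 -3.9] Mtool [-0.041  1.31   0.569] pos [0.5699 0.1829 0.0811] q6 -55.9 t 23.7
```

move_arm:
  commands:
    - [[0, 0.01, -0.03, 0.05], [0, 0.01, -0.02, 0.05], [0, 0, -0.01, 0.05], [0, 0, -0.01, 0.05], [0, 0, -0.01, 0.05], [0, 0, -0.01, 0.05], [0, 0, 0, 0]]

```text
clock: 24.4
tool_pos: [0.5703, 0.1827, 0.0811]
orientation: [-116.8, 90.0, 26.7]
force: [1.9, -0.2, 0.3]
opening: 0.0406
```

```bash
python3 -c "
from h import *
st()"
```

```text
jaw 143.48 Ftool [-0.3 -0.9 -1.6] Mtool [-0.089  0.424  0.068] pos [0.5703 0.1827 0.0811] q6 -73.0 t 24.4
```

move_arm:
  commands:
    - [[0, 0, -0.01, 0.06], [0, 0, -0.01, 0.06], [0, 0, -0.01, 0.06], [0, 0, -0.01, 0.06], [0, 0, -0.01, 0.06], [0, 0, 0, 0]]

```text
clock: 25.0
tool_pos: [0.5706, 0.1824, 0.0811]
orientation: [-84.0, 90.0, 42.3]
force: [0.3, -0.2, 1.3]
opening: 0.041
```

```bash
python3 -c "
from h import *
st()"
```

```text
jaw 126.31 Ftool [-1.3 -0.1 -0.4] Mtool [-0.048  0.117 -0.006] pos [0.5706 0.1824 0.0811] q6 -90.1 t 25.0
```

move_arm:
  commands:
    - [[0, 0, -0.01, 0.06], [0, 0, -0.01, 0.06], [0, 0, -0.01, 0.06], [0, 0, -0.01, 0.06], [0, 0, -0.01, 0.06], [0, 0, 0, 0.06], [0, 0, 0, 0]]

```text
clock: 25.7
tool_pos: [0.5708, 0.182, 0.0811]
orientation: [-61.5, 90.0, 44.2]
force: [-0.2, 0.3, 1.5]
opening: 0.0408
```

```bash
python3 -c "
from h import *
st()"
```

```text
jaw 105.71 Ftool [-1.5  0.1  0.3] Mtool [-0.037 -0.064  0.004] pos [0.5708 0.182  0.0811] q6 -110.6 t 25.7
```

move_arm:
  commands:
    - [[0, 0, 0, 0.05], [0, 0, 0, 0.05], [0, 0, 0, 0.05], [0, 0, 0, 0.04], [0, 0, 0, 0.03], [0, 0, 0, 0]]

```text
clock: 26.3
tool_pos: [0.5708, 0.1818, 0.0811]
orientation: [-82.9, 90.0, 10.2]
force: [0.1, -1.0, 2.6]
opening: 0.0406
```

```bash
python3 -c "
from h import *
st()"
```

```text
jaw 93.07 Ftool [-2.6 -0.  -1. ] Mtool [-0.078  0.393 -0.058] pos [0.5708 0.1818 0.0811] q6 -123.3 t 26.3
```

move_arm:
  commands:
    - [[0, 0, 0, 0.015], [0, 0, 0, 0.015], [0, 0, 0, 0]]

```text
clock: 26.6
tool_pos: [0.5708, 0.1817, 0.081]
orientation: [-92.5, 90.0, -1.3]
force: [1.1, -1.1, 3.4]
opening: 0.0409
```

```bash
python3 -c "
from h import *
st()"
```

```text
jaw 91.25 Ftool [-3.4 -1.1 -1.1] Mtool [-0.084  0.507 -0.163] pos [0.5708 0.1817 0.081 ] q6 -125.1 t 26.6
```

move_arm:
  commands:
    - [[0, 0, 0, 0.01], [0, 0, 0, 0.01], [0, 0, 0, 0]]

```text
clock: 26.9
tool_pos: [0.5708, 0.1817, 0.0811]
orientation: [-86.6, 90.0, 3.5]
force: [0.4, -2.3, 3.5]
opening: 0.0406
```

```bash
python3 -c "
from h import *
st()"
```

```text
jaw 90.08 Ftool [-3.5 -0.3 -2.3] Mtool [-0.063  0.729 -0.149] pos [0.5708 0.1817 0.0811] q6 -126.3 t 26.9
```

move_arm:
  commands:
    - [[0, 0, 0, 0.01], [0, 0, 0, 0.01], [0, 0, 0, 0]]

```text
clock: 27.2
tool_pos: [0.5708, 0.1817, 0.081]
orientation: [-95.7, 90.0, -6.8]
force: [0.5, -1.5, 5.1]
opening: 0.0408
```

```bash
python3 -c "
from h import *
st()"
```

```text
jaw 88.91 Ftool [-5.1 -0.5 -1.5] Mtool [-0.071  0.864 -0.234] pos [0.5708 0.1817 0.081 ] q6 -127.4 t 27.2
```

move_arm:
  commands:
    - [[-0.02, 0, -0.02, 0.01], [0, 0, 0, 0.01], [0, 0, 0, 0]]

```text
clock: 27.5
tool_pos: [0.5707, 0.1817, 0.0811]
orientation: [-65.2, 90.0, 22.7]
force: [1.1, -0.7, 3.7]
opening: 0.041
```

```bash
python3 -c "
from h import *
st()
im,d=shot('wrist');save(im,'w7.png')"
```

```text
jaw 87.81 Ftool [-3.7 -1.1 -0.6] Mtool [-0.59   0.399 -0.29 ] pos [0.5707 0.1817 0.0811] q6 -128.5 t 27.5
```

View pics/w7.png

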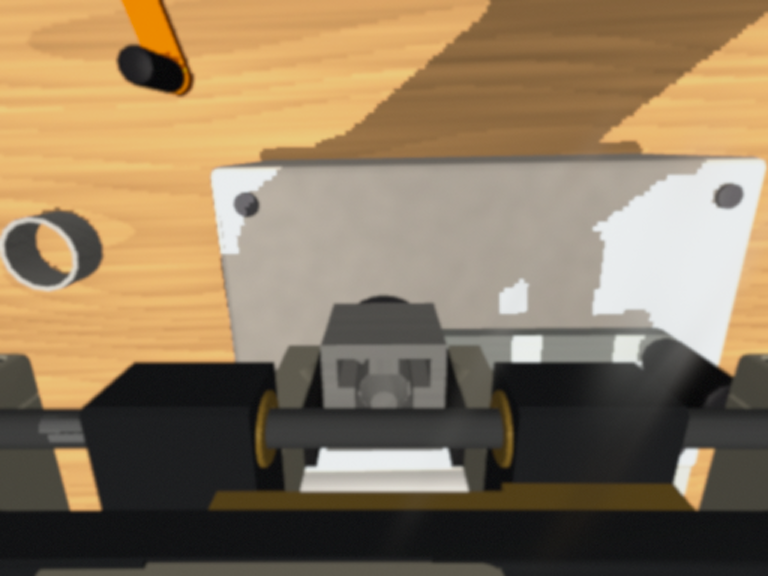

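Torque about the shaft jumped from -0.07 to -0.59 N m at jaw yaw 87.8°, so the arm is against the stop post. The boss at (384,375) is down, with the nose just above its top. Releasing now.

move_arm:
  commands:
    - [[0, 0, 0, 0], [0, 0, 0, 0], [0, 0, 0, 0], [0, 0, 0, 0], [0, 0, 0, 0], [0, 0, 0, 0]]
  jaw: 6.2

```text
clock: 28.15
tool_pos: [0.5706, 0.1816, 0.081]
orientation: [88.1, 90.0, 175.9]
force: [-0.4, -0.5, -0.8]
opening: 0.0621
```

move_arm:
  commands:
    - [[-0.3, 0, 0, 0], [-1, 0, 0, 0], [-2, 0, 0, 0], [-2.5, 0, 0, 0], [-2.5, 0, 0, 0], [-2.5, 0, 0, 0], [-2, 0, 0, 0], [0, 0, 0, 0]]

```text
clock: 28.95
tool_pos: [0.5724, 0.1822, 0.2136]
orientation: [-61.8, 89.6, 26.1]
force: [0.3, -1.0, 0.6]
opening: 0.0618
```

move_arm:
  commands:
    - [[0, -2, 0, 0], [0, -2.5, 0, 0], [0, -2.5, 0, 0], [0, -1.2, 0, 0], [0, 0, 0, 0], [0, 0, 0, 0]]

```text
clock: 29.55
tool_pos: [0.652, 0.1783, 0.2087]
orientation: [106.8, 89.9, -165.4]
force: [-0.7, 0.1, 0.6]
opening: 0.0623
```

```bash
python3 - <<'E'
from h import *
st();im,d=shot('wrist');save(im,'w8.png');P,_=cloud('wrist')
c=np.array([.5705,.1815]);r=np.hypot(P[...,0]-c[0],P[...,1]-c[1])
q=P[(r<.03)&(P[...,2]>.136)&(P[...,2]<.1432)];print('boss',len(q),cv2.minAreaRect(q[:,:2].astype(np.float32)*1000),np.median(q[:,2]))
g=P[(abs(P[...,1]-c[1]-.112)<.02)&(abs(P[...,0]-c[0])<.03)&(P[...,2]>.144)&(P[...,2]<.155)];print('grip',len(g),cv2.minEnclosingCircle(g[:,:2].astype(np.float32)),np.median(g[:,2]) if len(g) else 0)
s=P[(abs(P[...,1]-c[1]-.08)<.014)&(abs(P[...,0]-c[0]-.0165)<.012)&(P[...,2]>.122)&(P[...,2]<.132)];print('post',len(s),cv2.minEnclosingCircle(s[:,:2].astype(np.float32)) if len(s) else 0)
a=P[(P[...,1]>c[1]+.03)&(P[...,1]<c[1]+.095)&(P[...,2]>.104)&(P[...,2]<.114)&(abs(P[...,0]-c[0])<.02)]
print('arm',len(a),np.median(a[:,2]),cv2.minAreaRect(a[:,:2].astype(np.float32)*1000))
E
```

```text
jaw 87.79 Ftool [-0.6  0.7  0.1] Mtool [0.012 0.017 0.011] pos [0.652  0.1783 0.2087] q6 -124.0 t 29.55
boss 1679 ((569.96923828125, 180.3267059326172), (40.861656188964844, 40.90584945678711), 89.65521240234375) 0.14153555724074218
grip 390 ((0.5709244012832642, 0.29184409976005554), 0.009089573286473751) 0.14720127294929394
post 153 ((0.5872370004653931, 0.2595687508583069), 0.005690752994269133)
arm 1438 0.10966483838222266 ((575.5897827148438, 243.9000244140625), (64.86962890625, 28.395959854125977), 89.59769439697266)
```

View pics/w8.png

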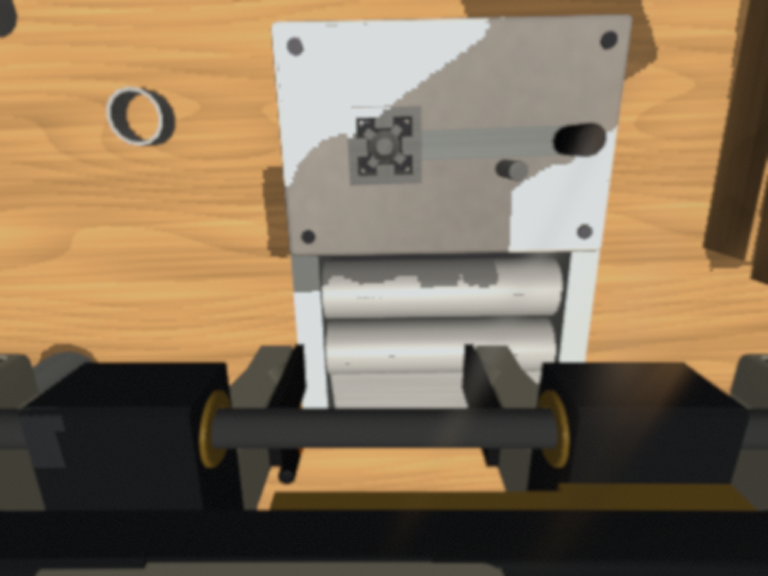

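The lever is down on the shaft, boss at (385,147), grip at (580,140), post at (512,169). The angle reads about 89.6°, which is slightly off the post, so I'll measure the gap between arm and post directly.

```bash
python3 - <<'E'
from h import *
st();shot('wrist');P,im=cloud('wrist')
a=P[(P[...,1]>.205)&(P[...,1]<.28)&(P[...,2]>.1065)&(P[...,2]<.1125)&(abs(P[...,0]-.57)<.0135)]
e=[]
for y in np.arange(.21,.28,.005):
    k=a[abs(a[:,1]-y)<.0025]
    if len(k)>5:e.append((y,k[:,0].min(),k[:,0].max()));
e=np.array(e);print((e*1000).round(1).tolist())
lo=np.polyfit(e[:,0],e[:,1],1)
# use the -x edge too: it is away from the post
ang=90-np.degrees(np.arctan(lo[0]));print('arm yaw from -x edge',ang,'centre x at y=.26',np.polyval(lo,.2596)+.009)
for lo_,hi in((.095,.108),(.108,.118),(.118,.124),(.124,.13)):
    s=P[(abs(P[...,1]-.26)<.012)&(P[...,0]>.5803)&(P[...,0]<.600)&(P[...,2]>lo_)&(P[...,2]<hi)]
    if len(s):print(lo_,len(s),s.min(0).round(4),s.max(0).round(4))
c=im[75:140,215:420];save(np.clip(c*1.6,0,255).astype(np.uint8),'w9.png',3.9)
E
```

```text
jaw 87.8 Ftool [-0.2  0.1  0.1] Mtool [-0.076  0.026  0.01 ] pos [0.6518 0.1784 0.209 ] q6 -124.0 t 29.6
[[210.0, 561.9, 578.9], [215.0, 561.2, 579.1], [220.0, 561.3, 579.2], [225.0, 561.5, 578.5], [230.0, 561.7, 578.7], [235.0, 561.9, 579.0], [240.0, 562.0, 579.1], [245.0, 561.5, 579.2], [250.0, 561.6, 579.4], [255.0, 561.8, 583.4], [260.0, 561.9, 581.6], [265.0, 562.1, 579.1], [270.0, 562.4, 579.3], [275.0, 561.7, 579.6], [280.0, 561.9, 579.7]]
arm yaw from -x edge 89.57344914142818 centre x at y=.26 0.5708564262606147
0.095 38 [0.5811 0.2539 0.0955] [0.5918 0.26   0.1074]
0.108 34 [0.5813 0.2537 0.1084] [0.5921 0.2594 0.1179]
0.118 24 [0.5812 0.2537 0.118 ] [0.5917 0.26   0.1239]
0.124 142 [0.5811 0.2541 0.1241] [0.5924 0.2657 0.1285]
```

View pics/w9.png

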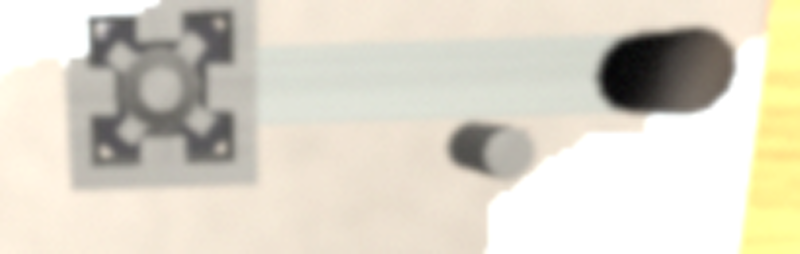

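The gap between arm and post is about 1.3 mm (arm edge x about 0.5797, post edge 0.5812), so the lever shifted slightly on release. I'll nudge the grip gently from its open side with closed fingers until it meets the post, then back straight off.

```bash
python3 -c "
from h import *
to([.540,.292,.209],87.8)"
```

```text
shift cm [ 0.03 11.61 10.92] spin deg 0.02 rad 0.0 jawyaw 87.82 q [  31.8   20.1    2.3   -0.   -72.2 -124. ] tool [0.6518 0.1784 0.2093] F [-0.  -0.1  1.2] M [-0.01  0.05  0.05] open 0.0617 t 29.65
```

move_arm:
  commands:
    - [[0, 1, 1, 0], [0, 2, 1.8, 0], [0, 2.5, 2.4, 0], [0, 2.5, 2.4, 0], [0, 2.2, 2, 0], [0, 1.4, 1.3, 0], [0, 0, 0, 0]]
  jaw: 0.1

```text
clock: 30.35
tool_pos: [0.5385, 0.2938, 0.21]
orientation: [-24.1, 89.9, 63.9]
force: [-0.4, -0.5, 0.4]
opening: 0.0117
```

move_arm:
  commands:
    - [[1, 0, 0, 0], [2, 0, 0, 0], [2.5, 0, 0, 0], [2.5, 0, 0, 0], [2.0, 0, 0, 0], [1.2, 0, 0, 0], [0.4, 0, 0, 0], [0, 0, 0, 0]]

```text
clock: 31.15
tool_pos: [0.541, 0.2914, 0.0928]
orientation: [150.6, 90.0, -121.6]
force: [0.2, -0.2, 0.3]
opening: 0.0011
```

```bash
python3 -c "
from h import *
st();to([.5535,.292,.093],87.8)"
```

```text
jaw 87.79 Ftool [-0.3 -0.2 -0.2] Mtool [-0.004  0.018 -0.026] pos [0.541  0.2914 0.0928] q6 -138.7 t 31.15
shift cm [-0.02 -1.25  0.11] spin deg -0.01 rad -0.0 jawyaw 87.79 q [  46.5   19.5  -14.7    0.   -55.8 -138.7] tool [0.541  0.2914 0.0928] F [ 0.2 -0.2  0.3] M [-0.02 -0.03  0.  ] open 0.0011 t 31.15
```

move_arm:
  commands:
    - [[0, -0.3, 0, 0], [0, -0.3, 0, 0], [0, -0.2, 0, 0], [0, -0.15, 0, 0], [0, -0.1, 0, 0], [0, -0.05, 0, 0], [0, 0, 0, 0]]

```text
clock: 31.85
tool_pos: [0.5518, 0.2914, 0.0931]
orientation: [-4.4, 90.0, 83.4]
force: [-0.3, 0.4, 0.9]
opening: 0.001
```

```bash
python3 -c "
from h import *
st()"
```

```text
jaw 87.81 Ftool [-0.9  0.3  0.4] Mtool [-0.011 -0.06   0.217] pos [0.5518 0.2914 0.0931] q6 -137.9 t 31.85
```

move_arm:
  commands:
    - [[0, -0.05, 0, 0], [0, -0.05, 0, 0], [0, -0.05, 0, 0], [0, 0, 0, 0]]

```text
clock: 32.25
tool_pos: [0.553, 0.2914, 0.093]
orientation: [84.5, 90.0, 172.4]
force: [-2.7, 1.8, 1.7]
opening: 0.0013
```

```bash
python3 -c "
from h import *
st()"
```

```text
jaw 87.81 Ftool [-1.7  2.7  1.7] Mtool [-0.031 -0.478  0.951] pos [0.553  0.2914 0.093 ] q6 -137.8 t 32.25
```

move_arm:
  commands:
    - [[0, -0.04, 0, 0], [0, -0.04, 0, 0], [0, 0, 0, 0]]

```text
clock: 32.55
tool_pos: [0.5535, 0.2914, 0.093]
orientation: [88.0, 89.9, 175.9]
force: [-5.1, 2.2, 1.8]
opening: 0.001
```

```bash
python3 -c "
from h import *
st()"
```

```text
jaw 87.81 Ftool [-1.8  5.2  2. ] Mtool [-0.082 -0.73   1.956] pos [0.5535 0.2914 0.093 ] q6 -137.8 t 32.55
```

move_arm:
  commands:
    - [[0, -0.04, 0, 0], [0, 0, 0, 0]]

```text
clock: 32.75
tool_pos: [0.5537, 0.2914, 0.093]
orientation: [91.1, 89.9, 179.0]
force: [-6.4, 2.7, 3.5]
opening: 0.0011
```

```bash
python3 -c "
from h import *
st()"
```

```text
jaw 87.82 Ftool [-3.5  6.5  2.4] Mtool [-0.086 -0.791  2.228] pos [0.5537 0.2914 0.093 ] q6 -137.7 t 32.75
```

The force rises steeply with hardly any motion (6.5 N, well above the 1.3 N needed to turn the shaft), so the arm bears on the post. Backing off, then rechecking.

move_arm:
  commands:
    - [[0, 0.1, 0, 0], [0, 0.3, 0, 0], [0, 0.6, 0, 0], [0, 1.0, 0, 0], [-1.5, 0, 0, 0], [-2.5, 0, 0, 0], [-2.5, 0, 0, 0], [-2.5, 0, 0, 0]]

```text
clock: 33.55
tool_pos: [0.5338, 0.2918, 0.184]
orientation: [-167.1, 90.0, -79.3]
force: [0.2, 0.0, -0.3]
opening: 0.0011
```

move_arm:
  commands:
    - [[-2.5, 0, 0, 0], [0, -1, -1, 0], [0, -2.4, -2.2, 0], [0, -2.5, -2.4, 0], [0, -2.5, -2.4, 0], [0, -2.4, -2, 0], [0, -1.8, -1, 0], [0, 0, 0, 0]]

```text
clock: 34.35
tool_pos: [0.6573, 0.1751, 0.2066]
orientation: [134.1, 89.9, -138.3]
force: [-0.2, -0.1, -0.2]
opening: 0.0007
```

```bash
python3 - <<'E'
from h import *
st();shot('wrist');P,im=cloud('wrist')
c=np.array([.570,.1805]);r=np.hypot(P[...,0]-c[0],P[...,1]-c[1])
q=P[(r<.03)&(P[...,2]>.136)&(P[...,2]<.1432)];b=cv2.minAreaRect(q[:,:2].astype(np.float32)*1000);print('boss',len(q),b,np.median(q[:,2]))
g=P[(abs(P[...,1]-c[1]-.112)<.02)&(abs(P[...,0]-c[0])<.03)&(P[...,2]>.144)&(P[...,2]<.155)];print('grip',len(g),cv2.minEnclosingCircle(g[:,:2].astype(np.float32)))
a=P[(P[...,1]>.205)&(P[...,1]<.28)&(P[...,2]>.1065)&(P[...,2]<.1125)&(abs(P[...,0]-.57)<.0145)]
e=np.array([(y,k[:,0].min(),k[:,0].max()) for y in np.arange(.21,.28,.005) for k in[a[abs(a[:,1]-y)<.0025]] if len(k)>5])
print((e[:,1:]*1000).round(1).tolist(),'yaw',90-np.degrees(np.arctan(np.polyfit(e[:,0],e[:,1],1)[0])))
s=P[(abs(P[...,1]-.26)<.012)&(P[...,0]>.5803)&(P[...,0]<.600)&(P[...,2]>.115)&(P[...,2]<.13)];print('post',s.min(0).round(4),s.max(0).round(4))
hm=(P[...,2]>.086)&(P[...,2]<.095)
pts=np.array([(y,k[:,0].min()) for y in np.arange(.13,.31,.004) for k in[P[hm&(abs(P[...,1]-y)<.002)]] if len(k)>10])
print('sheeter yaw',-np.degrees(np.arctan(np.polyfit(*pts.T,1)[0])))
c=im[60:150,200:430];save(np.clip(c*1.6,0,255).astype(np.uint8),'w10.png',3.4)
E
```

```text
jaw 87.65 Ftool [ 0.2  0.2 -0.1] Mtool [-0.022  0.016 -0.035] pos [0.6573 0.1751 0.2066] q6 -123.7 t 34.35
boss 1775 ((570.0186157226562, 180.38705444335938), (40.89310836791992, 40.96992874145508), 89.31453704833984) 0.14154242874774065
grip 401 ((0.5714799761772156, 0.29216238856315613), 0.008762508630752563)
[[561.4, 579.0], [561.6, 579.2], [561.8, 579.4], [562.0, 578.7], [562.2, 579.0], [561.6, 579.2], [561.7, 579.3], [561.9, 579.6], [562.1, 579.7], [562.4, 584.4], [562.6, 581.8], [562.0, 579.5], [562.1, 579.7], [562.4, 579.9], [562.6, 580.0]] yaw 89.26724996543696
post [0.5816 0.2537 0.1158] [0.593  0.2655 0.1289]
sheeter yaw -1.2881188850625458
```

View pics/w10.png

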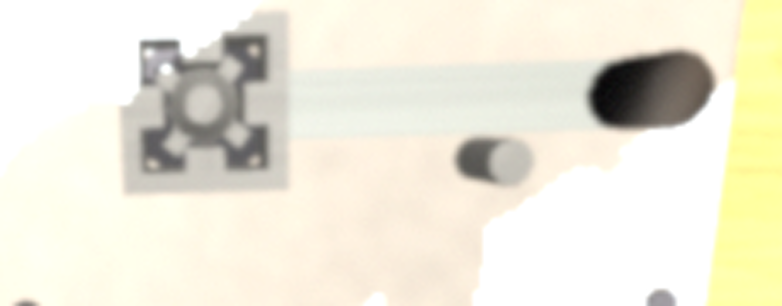

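I've used all 12 pictures. The force says the arm is against the post, but vision still shows roughly 1 mm between them, so I'll do one close depth profile from straight above.

move_arm:
  commands:
    - [[0, 0.1, 2, 0], [0, 0.1, 2.5, 0], [0, 0, 2.5, 0], [0, 0, 1.5, 0], [1.5, 0, 0, 0], [2, 0, 0, 0], [1.5, 0, 0, 0], [0, 0, 0, 0]]

```text
clock: 35.2
tool_pos: [0.6557, 0.2614, 0.1546]
orientation: [121.0, 89.7, -151.2]
force: [-0.5, -0.0, 0.2]
opening: 0.0011
```

```bash
python3 - <<'E'
from h import *
st();im,d=shot('wrist');P,im=cloud('wrist')
s=P[(abs(P[...,1]-.26)<.014)&(abs(P[...,0]-.588)<.012)&(P[...,2]>.121)&(P[...,2]<.132)]
pc=cv2.minEnclosingCircle(s[:,:2].astype(np.float32));print('post top',len(s),pc,np.median(s[:,2]))
a=P[(P[...,1]>.205)&(P[...,1]<.285)&(P[...,2]>.1065)&(P[...,2]<.1125)&(abs(P[...,0]-.57)<.0145)]
e=np.array([(y,k[:,0].min(),k[:,0].max()) for y in np.arange(.21,.285,.005) for k in[a[abs(a[:,1]-y)<.0025]] if len(k)>5 and abs(y-.26)>.011])
pl=np.polyfit(e[:,0],e[:,1],1);ph=np.polyfit(e[:,0],e[:,2],1);print('widths',((e[:,2]-e[:,1])*1000).round(1))
cx=(np.polyval(pl,pc[0][1])+np.polyval(ph,pc[0][1]))/2
print('arm centre x at post y',cx,'distance',pc[0][0]-cx,'(15.0 = touching) yaw',90-np.degrees(np.arctan((pl[0]+ph[0])/2)))
# profile across the gap
uv=proj('wrist',[pc[0][0],pc[0][1],.11])[0];v,u=int(round(uv[1])),int(round(uv[0]));print(u,v)
dx=P[v+4,u,0]-P[v,u,0];print('per-row dx',dx)
for vv in range(v-22,v+10):print(vv,P[vv,u].round(4).tolist(),im[vv,u].tolist())
E
```

```text
jaw 87.8 Ftool [-0.2  0.5 -0.1] Mtool [-0.008  0.048  0.066] pos [0.6557 0.2614 0.1546] q6 -129.7 t 35.2
post top 213 ((0.5868998765945435, 0.2601584792137146), 0.005915082059800625) 0.1267005501271541
widths [17.6 17.4 17.5 17.5 17.5 17.6 17.5 17.3 17.5 17.4]
arm centre x at post y 0.5708126108763694 distance 0.016087265718174093 (15.0 = touching) yaw 89.64314069745063
252 116
per-row dx 0.002787410203349161
94 [0.5709, 0.2606, 0.1111] [150, 152, 145]
95 [0.5716, 0.2606, 0.1093] [151, 153, 146]
96 [0.5723, 0.2605, 0.1091] [152, 154, 147]
97 [0.5731, 0.2605, 0.1088] [153, 155, 148]
98 [0.5738, 0.2605, 0.1097] [154, 156, 149]
99 [0.5745, 0.2605, 0.1104] [155, 157, 149]
100 [0.5753, 0.2604, 0.1097] [154, 156, 149]
101 [0.576, 0.2604, 0.1096] [154, 156, 149]
102 [0.5767, 0.2604, 0.1095] [154, 156, 148]
103 [0.5775, 0.2603, 0.109] [154, 156, 149]
104 [0.5782, 0.2603, 0.1086] [154, 156, 148]
105 [0.5789, 0.2603, 0.1104] [152, 153, 146]
106 [0.5797, 0.2602, 0.11] [148, 147, 139]
107 [0.581, 0.2599, 0.0899] [134, 131, 123]
108 [0.5811, 0.2602, 0.1096] [108, 105, 99]
109 [0.5813, 0.2604, 0.1263] [105, 104, 98]
110 [0.582, 0.2604, 0.1271] [122, 121, 115]
111 [0.5827, 0.2604, 0.1263] [131, 129, 123]
112 [0.5834, 0.2603, 0.1262] [131, 130, 124]
113 [0.584, 0.2603, 0.1269] [130, 128, 122]
114 [0.5848, 0.2603, 0.1261] [130, 128, 122]
115 [0.5854, 0.2602, 0.1266] [128, 126, 121]
116 [0.5862, 0.2602, 0.1261] [127, 125, 120]
117 [0.5869, 0.2602, 0.126] [126, 125, 119]
118 [0.5876, 0.2602, 0.1265] [126, 124, 118]
119 [0.5883, 0.2601, 0.1261] [127, 124, 118]
120 [0.589, 0.2601, 0.1266] [126, 124, 119]
121 [0.5896, 0.2601, 0.1273] [126, 124, 118]
122 [0.5903, 0.2601, 0.1272] [125, 123, 117]
123 [0.5911, 0.26, 0.1259] [124, 122, 116]
124 [0.5918, 0.26, 0.1268] [122, 120, 114]
125 [0.5925, 0.26, 0.1272] [126, 122, 115]
```

A one-pixel gap of about 1 mm remains, probably rebound from my quick withdrawal. I'll press again softly and withdraw very slowly.

```bash
python3 -c "
from h import *
to([.545,.2914,.093],87.8)"
```

```text
shift cm [ 6.37 11.26  2.57] spin deg 0.0 rad 0.0 jawyaw 87.8 q [  37.5   24.8    2.5   -0.   -67.9 -129.7] tool [0.6567 0.2616 0.1565] F [-0.2 -0.5  0.2] M [-0.02 -0.    0.  ] open 0.001 t 35.25
```

move_arm:
  commands:
    - [[0, 1.5, 0.4, 0], [0, 2.5, 0.6, 0], [0, 2.6, 0.6, 0], [0, 2.5, 0.6, 0], [0, 1.6, 0.4, 0], [0, 0.9, 0, 0], [0, 0, 0, 0], [0, 0, 0, 0]]

```text
clock: 36.05
tool_pos: [0.5432, 0.2927, 0.1584]
orientation: [-66.7, 90.0, 21.1]
force: [-0.4, -0.2, 0.3]
opening: 0.0011
```

```bash
python3 -c "
from h import *
st();to([.545,.2914,.093],87.8)"
```

```text
jaw 87.82 Ftool [-0.3  0.4 -0.2] Mtool [ 0.027  0.006 -0.046] pos [0.5432 0.2927 0.1584] q6 -138.6 t 36.05
shift cm [ 6.54 -0.18 -0.13] spin deg 0.02 rad 0.0 jawyaw 87.82 q [  46.4   16.4   -9.8    0.   -63.7 -138.6] tool [0.5432 0.2927 0.1584] F [-0.4 -0.2  0.3] M [-0.01 -0.05 -0.03] open 0.0011 t 36.05
```

move_arm:
  commands:
    - [[1, 0, 0, 0], [1.8, 0, 0, 0], [1.6, 0, 0, 0], [1.2, 0, 0, 0], [0.5, 0, 0, 0], [0.2, 0, 0, 0], [0, 0, 0, 0]]

```text
clock: 36.75
tool_pos: [0.5429, 0.2927, 0.0951]
orientation: [-124.8, 90.0, -37.0]
force: [0.2, 0.0, 0.1]
opening: 0.0011
```

```bash
python3 -c "
from h import *
st()"
```

```text
jaw 87.81 Ftool [-0.1 -0.2  0. ] Mtool [-0.039 -0.018 -0.059] pos [0.5429 0.2927 0.0951] q6 -138.7 t 36.75
```

Approach to just before contact (x about 0.551), then slow steps.

move_arm:
  commands:
    - [[0, -0.3, 0, 0], [0, -0.2, 0, 0], [0, -0.15, 0, 0], [0, -0.1, 0, 0], [0, -0.05, 0, 0], [0, -0.05, 0, 0], [0, -0.05, 0, 0], [0, 0, 0, 0]]

```text
clock: 37.55
tool_pos: [0.5515, 0.2924, 0.095]
orientation: [90.9, 90.0, 178.8]
force: [-0.2, 0.9, 0.3]
opening: 0.0012
```

```bash
python3 -c "
from h import *
st()"
```

```text
jaw 87.81 Ftool [-0.3  0.2  0.9] Mtool [-0.043 -0.096  0.044] pos [0.5515 0.2924 0.095 ] q6 -138.0 t 37.55
```

move_arm:
  commands:
    - [[0, -0.03, 0, 0], [0, -0.03, 0, 0], [0, -0.03, 0, 0], [0, -0.03, 0, 0], [0, -0.03, 0, 0], [0, 0, 0, 0]]

```text
clock: 38.15
tool_pos: [0.553, 0.2924, 0.095]
orientation: [42.0, 90.0, 129.8]
force: [-1.1, 0.8, 0.7]
opening: 0.0008
```

```bash
python3 -c "
from h import *
st()"
```

```text
jaw 87.81 Ftool [-0.7  1.1  0.7] Mtool [ 0.003 -0.197  0.353] pos [0.553  0.2924 0.095 ] q6 -137.9 t 38.15
```

move_arm:
  commands:
    - [[0, -0.03, 0, 0], [0, -0.03, 0, 0], [0, 0, 0, 0]]

```text
clock: 38.45
tool_pos: [0.5534, 0.2924, 0.095]
orientation: [83.3, 90.0, 171.1]
force: [-2.6, 1.7, 1.4]
opening: 0.0011
```

```bash
python3 -c "
from h import *
st()"
```

```text
jaw 87.81 Ftool [-1.4  2.7  1.6] Mtool [-0.002 -0.463  1.004] pos [0.5534 0.2924 0.095 ] q6 -137.9 t 38.45
```

move_arm:
  commands:
    - [[0, -0.03, 0, 0], [0, -0.03, 0, 0], [0, 0, 0, 0], [0, 0, 0, 0]]

```text
clock: 38.85
tool_pos: [0.5538, 0.2923, 0.095]
orientation: [91.0, 90.0, 178.8]
force: [-5.4, 1.4, 1.3]
opening: 0.001
```

```bash
python3 -c "
from h import *
st()"
```

```text
jaw 87.81 Ftool [-1.3  5.5  1.2] Mtool [-0.031 -0.656  1.738] pos [0.5538 0.2923 0.095 ] q6 -137.8 t 38.85
```

The same hard stop (5.5 N at x=0.5538, against 6.5 N at 0.5537 before), so it is repeatable. Withdrawing slowly.

move_arm:
  commands:
    - [[0, 0.02, 0, 0], [0, 0.02, 0, 0], [0, 0.02, 0, 0], [0, 0.02, 0, 0], [0, 0.02, 0, 0], [0, 0.02, 0, 0], [0, 0.02, 0, 0], [0, 0.02, 0, 0]]

```text
clock: 39.65
tool_pos: [0.553, 0.2923, 0.0951]
orientation: [-81.0, 90.0, 6.8]
force: [-1.3, 1.5, 0.3]
opening: 0.0012
```

move_arm:
  commands:
    - [[0, 0.03, 0, 0], [0, 0.04, 0, 0], [0, 0.05, 0, 0], [0, 0.2, 0, 0], [0, 0.5, 0, 0], [0, 0.8, 0, 0], [0, 0.5, 0, 0], [-1.5, 0, 0, 0]]

```text
clock: 40.45
tool_pos: [0.5293, 0.2922, 0.1085]
orientation: [128.3, 89.8, -143.9]
force: [-0.5, 0.6, -1.1]
opening: 0.0011
```

move_arm:
  commands:
    - [[-2.5, 0, 0, 0], [-2.5, 0, 0, 0], [0, -1.3, -0.3, 0], [0, -2.5, -0.6, 0], [0, -2.6, -0.6, 0], [0, -2.6, -0.6, 0], [0, -2.4, -0.6, 0], [0, -1.5, -0.3, 0]]

```text
clock: 41.25
tool_pos: [0.6604, 0.2574, 0.1591]
orientation: [133.2, 89.9, -139.0]
force: [-0.6, 0.6, -0.1]
opening: 0.0011
```

move_arm:
  commands:
    - [[0, -0.5, 0, 0], [0, 0, 0, 0], [0, 0, 0, 0]]

```text
clock: 41.55
tool_pos: [0.6635, 0.2582, 0.1598]
orientation: [107.4, 90.0, -164.7]
force: [0.4, 0.5, 0.2]
opening: 0.0009
```

```bash
python3 - <<'E'
from h import *
st()
for i in range(2):
    shot('wrist');P,im=cloud('wrist')
    s=P[(abs(P[...,1]-.26)<.014)&(abs(P[...,0]-.588)<.012)&(P[...,2]>.121)&(P[...,2]<.132)]
    pc=cv2.minEnclosingCircle(s[:,:2].astype(np.float32))
    a=P[(P[...,1]>.205)&(P[...,1]<.285)&(P[...,2]>.1065)&(P[...,2]<.1125)&(abs(P[...,0]-.57)<.0145)]
    e=np.array([(y,k[:,0].min(),k[:,0].max()) for y in np.arange(.21,.285,.005) for k in[a[abs(a[:,1]-y)<.0025]] if len(k)>5 and abs(y-.26)>.011])
    pl=np.polyfit(e[:,0],e[:,1],1);ph=np.polyfit(e[:,0],e[:,2],1)
    cx=(np.polyval(pl,pc[0][1])+np.polyval(ph,pc[0][1]))/2
    print('post',pc,'arm cx',cx,'dist',pc[0][0]-cx,'yaw',90-np.degrees(np.arctan((pl[0]+ph[0])/2)),'arm z',np.median(a[:,2]))
h=(P[...,2]>.086)&(P[...,2]<.095)
pts=np.array([(y,k[:,0].min()) for y in np.arange(.15,.31,.004) for k in[P[h&(abs(P[...,1]-y)<.002)]] if len(k)>10]);print('sheeter yaw',-np.degrees(np.arctan(np.polyfit(*pts.T,1)[0])))
# other objects from the top camera, as at the start
old=np.load('top.npz');od=old['d'].copy();im,d=shot('top');P,_=cloud('top')
diff=(abs(d-od)>.012);
for n,(u,v) in dict(crank=(286,236),ball=(312,235),cutter=(255,211),shaker=(294,136),stamp=(163,258),bowl=(360,165),brush=(361,215)).items():
    print(n,diff[v-8:v+9,u-8:u+9].sum(),end='; ')
E
```

```text
jaw 87.82 Ftool [-0.2 -0.3  0.5] Mtool [-0.004  0.043 -0.062] pos [0.6635 0.2582 0.1598] q6 -129.1 t 41.55
post ((0.5880782008171082, 0.25984829664230347), 0.005787352565675974) arm cx 0.5708867582258228 dist 0.017191442591285355 yaw 89.62243267924376 arm z 0.10962072437561673
post ((0.5872803926467896, 0.25996553897857666), 0.005748124327510595) arm cx 0.5709935209034145 dist 0.016286871743375064 yaw 89.39203226618032 arm z 0.1096461328455846
sheeter yaw -1.9893606202520584
crank 5; ball 11; cutter 8; shaker 6; stamp 5; bowl 8; brush 9;
```

```bash
python3 -c "
from h import *
st();print(close_job())"
```

```text
jaw 87.86 Ftool [-0.2  0.6  0.5] Mtool [ 0.052 -0.001 -0.069] pos [0.6636 0.2584 0.1604] q6 -129.0 t 41.7
the job is handed in; nothing more can be done
None
```

The toothed lever is fully down on the splined shaft and turned clockwise to the stop, and I handed the job in at 41.7 s. One check disagrees: the camera still shows about 1 mm between arm and post.

**What I did:**
- **Grasp:** My first grasp closed on air. Two cameras showed the real fingertips about 34 mm short of the reported TCP; allowing for that, the second grasp held.
- **Fitting:** I set the lever on with its arm on the open side, about 97° counter-clockwise from the stop. It slid over the ribs without resistance and met the seat with about 6 N.
- **Swing:** I turned it clockwise until the torque jumped from 0.07 to 0.59 N m, then let go.
- **Nudges:** The camera then showed about 1 mm between arm and post. I nudged the grip twice with closed fingers and withdrew very slowly the second time.

**Last checks:**
- **Seating:** The arm's top is at 0.1096 m (0.110 expected when home), and the boss top, measured after the first nudge, was at 0.1415 m (0.142 expected).
- **Stop, by touch:** Both nudges met a hard stop at the same place, to about 0.1 mm, at 5.5–6.5 N. Turning the shaft needs only about 1.3 N there, so I take this as the post.
- **Stop, by camera:** The centre distance from arm to post still reads 16.1–17.2 mm, where touching would be 15.0. The readings scatter by about 1 mm, and I did not resolve the difference.
- **Other objects:** Depth at the crank, cutter, shaker, stamp, bowl and brush showed no clear change; I did not check the scraper or the orange look-alikes. The robot was clear of everything at hand-in.

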